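Weigh a pigment can on the studio's hanging scale

ROBOT

A 7-joint arm with a two-finger parallel gripper is mounted at the origin on the work surface. World frame = base frame: x ahead of the robot, y to its left, z up, the work surface at z = 0. Lengths are in mm, angles in rad, forces in N, time in s.
With the tool pointing down it reaches from about 425 to 875 mm from the base axis. Payload 9.9 kg.
Tool frame: the origin (TCP) lies at the very end of the fingers, on their centre line; the grasp point (between the pads) lies 19 mm behind it; y points along the fingers, x is the direction in which the jaws open and shut, and the axes are right-handed (so a half turn about y gives the same grasp; the last joint's range is limited). The gripper opens to 85 mm and grips with 20 to 120 N. Pads are 22 mm wide; open, the fingers measure 114 mm over their backs; the gripper's body (76 mm by 85 mm) begins 54 mm behind the grasp point. The pads swing forward as they close: fully open they stand 13 mm farther back than shut.
Start: joints at [1.104, 0.576, 0.025, 1.437, -0.015, 1.129, -0.057], TCP at [252.13, -626.147, 231.289] pointing down, gripper open.
Joint ranges: [-2.76, 2.76], [-0.34, 2.15], [-1.52, 1.57], [0.19, 2.46], [-1.09, 4.23], [0.17, 1.99], [-2.82, 2.82]. Speed limits (rad/s): [2.22, 2.22, 3.01, 3.01, 3.14, 3.14, 3.14].

INTERFACE

Orientations are given as a rotation vector (axis times angle).
In Python, from workcell import robot gives the robot as it stands.
- The arm moves only by the tool arm_command, never from a script. Its argument "steps" is one flat list of numbers, 7 for each row, row after row: the shift along the tool's x, y, z in mm, then the turn, a rotation vector about the tool's x, y, z in degrees, then the opening, from 0 (shut) to 1 (fully open). A call has 1 to 20 rows; each row shifts and turns the pose as measured when the row begins, along the tool's axes as they then stand; what a row does not reach is not made up. A row lasts 1/12 s, in which the tool goes at most 41.7 mm and 7.16 degrees, less where a joint would pass 70% of its speed; a pose out of reach is approached as far as the arm can. A call with a gripper value outside its range is refused whole. The fingers move at their own pace and stop on an object; "newtons" is the grip in N (left out, the last holds). Time passes only in rows, so rows that do not move let the fingers close. It gives the time, the measured TCP pose, the force and the opening at its end, in the units of the state.
- robot.state(): the state, without advancing time (a new reading comes with each control period).
- robot.snapshot(name): name is "scene" or "top" or "wrist"; returns a dict with "pixels" (400x640x3 uint8, blue, green, red), "K" (3x3 intrinsics, pixels), "R" (3x3) and "t" (3): a world point X has camera coordinates R X + t; the wrist camera has in their place "tool_from_camera" (4x4, takes a point from camera to tool coordinates, whose origin is the TCP and whose axes are the tool frame's). Camera axes: x right, y down, z forward; pixel columns grow to the right and rows downward; lengths in mm; the calibration is good to about 2 mm. A picture is of the moment at which its call begins: read the wrist's pose just before it. There is no depth.
- robot.hand_in(): hands the job in, once; it reports no verdict.
The state is a dict: "time": time; "joint_positions": joint angles; "dq": joint speeds; "tau": joint torques, N m; "tcp_pos": TCP position; "orientation": TCP orientation; "force": force on the tool from outside, world axes, zero at the start; "moment": the same for the moment, N m; "opening": opening from 0.0 (shut) to 1.0 (fully open).
Only numpy, scipy, OpenCV 4.12 (cv2) and the standard library are available. Lean on these libraries where they do the work, as an engineer would, in place of code of your own. Each camera call takes 0.05 s, during which the arm holds its last target.

TASK

Weigh the can with the blue lid: lift it out of the crate by its handle and stand it on the bench, let go and take it again round its body, then hang its handle on the hook of the spring scale. Let the weight down slowly on to the spring, without letting it drop, so that the pointer settles, and leave the can hanging free and still; leave the other cans, the brush jar and the red tin where they are.

Things in the scene. Friction and masses are not known exactly. Their poses are not given: they have to be found in the camera images.
- can_blue: the can to weigh: closed steel cylinder 60 mm in diameter, 74 mm high; blue lid 64 mm in diameter on top (z 74 to 81 mm); above it a stiff fixed arch handle of 8 mm bar in the can's y-z plane. Origin: centre of the underside, z up. Mass 0.38 to 0.72 kg, centre of mass on the axis about 42 mm up. Starts in a crate cell on a floor 10 mm above the bench
- can_blue_top (a point): middle of the blue can's handle grip, on the bar's centre line, 160 mm above the underside; axes as the can's. The grip is nearly level, 32 mm long along the can's y, then the arch slopes down to straight legs at y = +-32.5 mm (z 70 to 126 mm, at the can's sides). Clear hole below the grip: 57 mm wide, 75 mm high
- can_red: the same can with a red lid (same sizes), in another cell of the crate. Bystander: leave it in its cell
- can_yellow: the same can with a yellow lid (same sizes), in another cell of the crate. Bystander: leave it in its cell
- crate: fixed open wooden crate, 104 x 280 x 68 mm (x, y, z), walls and floor 10 mm thick; two dividers make a row of three cells along its y, 90 mm apart, one can in each, handle grips along the crate's y within 0.25 rad. The walls hide the cans' bodies up to 16 mm below their lids. Origin: centre of the underside
- stand: fixed stand of black 25 mm steel tube: column at x 130 mm, y 0, with an arm at z 515 mm reaching to -x; U-shaped foot, skids along x at y +-100 mm. Below the arm hangs a round dial scale, 152 mm in diameter, 44 mm thick in x, centre at z 405 mm, white faces to -x and +x; gland below it to z 313 mm. Origin: on the bench below the hook. The hook opens to the stand's -x, towards the robot
- scale_hook (a joint): downward travel of the scale's hook in m: 0 when empty, stop at 0.040. Spring of 250 N/m that gives from the first newton (39 mm for 1 kg), lightly damped: a can let go on it bounces. Red hands on both dial faces turn with it, 130 rad per m
- hook_seat (a point): where the centre of a hung 8 mm bar rests; 240 mm above the bench when empty, moves with the hook. Axes as the stand's. Hook of 6 mm wire in the x-z plane; wire centre from here: shank at x 0 from z 62 mm up, back bend x 20 mm at z 16 to 32, bottom x 0, z -7, tip x -19, z 12 mm. A bar goes on by moving to the stand's +x over the tip, its centre at z 22 to 38 mm, until x 0, then down
- hook_tip (a point): end of the hook's upturned tip, on the wire's centre line, 19 mm to the stand's -x of the seat and 12 mm above it
- brush_jar: white jar 72 mm in diameter and 90 mm high with brushes up to 210 mm, on the bench just in front of the crate. Bystander. Origin: centre of the underside
- charcoal_tin: flat black tin with a red lid, 60 x 100 x 22 mm, lying on the bench towards its far edge. Bystander. Origin: centre of the underside
Things that resemble listed ones, but are neither listed nor needed, are in the scene too. What is shaped like the can_blue but purple is not meant.

How it is judged:
By the outcome, as a careful person would: the job done as asked, in the order asked, and still so for the second after the job is handed in, with the robot touching nothing.
It also fails if it takes over 72 s, if anything falls off the work surface, if the arm or the gripper's body presses on something with over 40 N, if the wrist force passes 120 N, or if a joint passes its speed limit or range.

## Working session

There is one attempt and no reset: what is moved stays moved. The work goes in short steps, Python scripts to look and compute and a tool call to move; the robot and the scene stay as the last step left them, time stands still between calls to the robot, and variables do not carry over. Pictures are saved under pics/ and viewed, and the job is handed in when it is done.

Besides the shell and the picture viewer there is one more tool, called as name(argument=value, ...) on one line, values as JSON. arm_command: Moves the arm, as the interface text tells. Its arguments: {"type":"object","properties":{"steps":{"type":"array","items":{"type":"number"}},"newtons":{"type":"number"}},"required":["steps"]}

```bash
ls; mkdir -p pics; cat > h.py <<'E'
import numpy as np,cv2,json,pickle
from workcell import robot
from scipy.spatial.transform import Rotation as Ro
def snap(n,tag):
    st=robot.state(); s=robot.snapshot(n); 
    cv2.imwrite(f'pics/{tag}.png',s['pixels'])
    s={k:np.array(v) for k,v in s.items()}
    if n=='wrist':
        T=s['tool_from_camera']; Rt=Ro.from_rotvec(st['orientation']).as_matrix()
        Rc=Rt@T[:3,:3]; c=Rt@T[:3,3]+np.array(st['tcp_pos'])
        s['R']=Rc.T; s['t']=-Rc.T@c
    pickle.dump(s,open(f'pics/{tag}.pkl','wb')); return s
def load(tag): return pickle.load(open(f'pics/{tag}.pkl','rb'))
def ray(s,u,v):
    d=s['R'].T@np.linalg.inv(s['K'])@np.array([u,v,1.]); c=-s['R'].T@s['t']; return c,d/np.linalg.norm(d)
def onz(s,u,v,z):
    c,d=ray(s,u,v); return c+d*(z-c[2])/d[2]
def tri(l):
    A=np.zeros((3,3));b=np.zeros(3)
    for s,u,v in l:
        c,d=ray(s,u,v);P=np.eye(3)-np.outer(d,d);A+=P;b+=P@c
    x=np.linalg.solve(A,b)
    return x,[np.linalg.norm((np.eye(3)-np.outer(ray(*q)[1],ray(*q)[1]))@(x-ray(*q)[0])) for q in l]
def proj(s,X):
    p=s['K']@(s['R']@np.array(X,float)+s['t']); return p[:2]/p[2]
def show():
    st=robot.state(); R=Ro.from_rotvec(st['orientation']).as_matrix()
    print('t',st['time'],'tcp',np.round(st['tcp_pos'],1),'F',np.round(st['force'],1),'op',round(st['opening'],3)); print(np.round(R,3)); print('q',np.round(st['joint_positions'],3))
E
python3 - <<'E'
from h import *
show()
for n in('scene','top','wrist'):
    s=snap(n,n+'0'); print(n,s['K'].round(1).tolist(),(-s['R'].T@s['t']).round())
show()
E
```

```text
pics
t 0.0 tcp [ 252.  -625.7  230.4] F [0.2 0.6 0. ] op 1.003
[[ 0.374 -0.001  0.928]
 [-0.928  0.002  0.374]
 [-0.002 -1.    -0.   ]]
q [ 1.104  0.577  0.025  1.438 -0.015  1.129 -0.056]
scene [[408.4, 0.0, 319.3], [0.0, 408.4, 205.7], [0.0, 0.0, 1.0]] [1379.  -51.  675.]
top [[372.6, 0.0, 323.0], [0.0, 372.6, 201.3], [0.0, 0.0, 1.0]] [ 529.   -0. 1080.]
wrist [[317.1, 0.0, 318.5], [0.0, 317.1, 202.6], [0.0, 0.0, 1.0]] [ 319. -599.  373.]
t 0.15 tcp [ 252.  -625.8  230.7] F [ 0.4  0.5 -0.6] op 0.999
[[ 0.374 -0.001  0.928]
 [-0.928  0.001  0.374]
 [-0.001 -1.    -0.   ]]
q [ 1.104  0.576  0.025  1.438 -0.015  1.129 -0.057]
```

View pics/scene0.png

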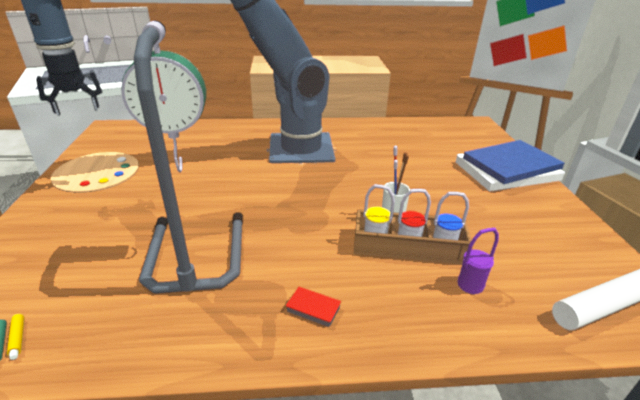

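View pics/top0.png

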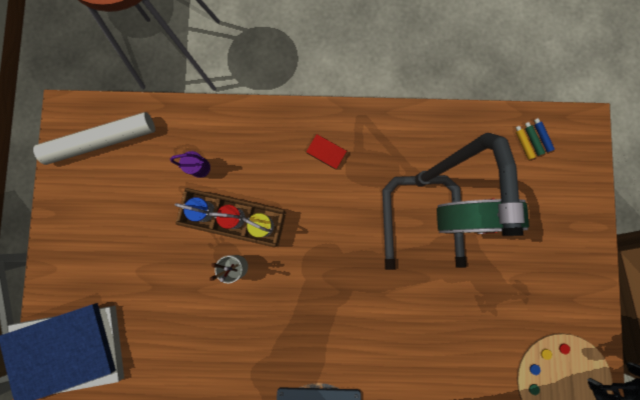

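View pics/wrist0.png

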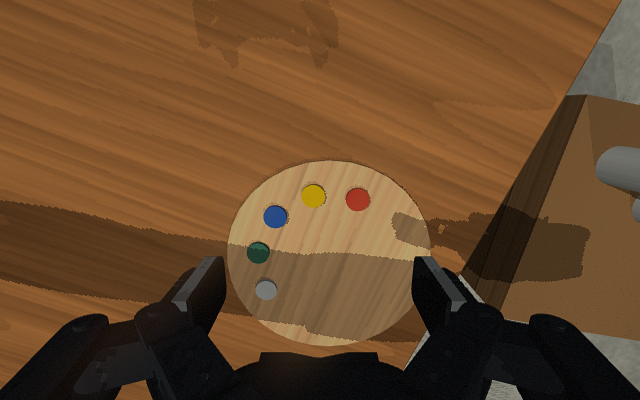

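```bash
cat > m1.py <<'E'
from h import *
S=load('scene0');T=load('top0')
def blobs(s,lo,hi,mn=20):
    hsv=cv2.cvtColor(s['pixels'],cv2.COLOR_BGR2HSV); m=cv2.inRange(hsv,np.array(lo),np.array(hi))
    n,_,st,c=cv2.connectedComponentsWithStats(m)
    return [(c[i].round(1).tolist(),st[i].tolist()) for i in range(1,n) if st[i][4]>mn]
print('blueT',blobs(T,(105,140,80),(125,255,255)));print('blueS',blobs(S,(105,140,80),(125,255,255)))
print('yelT',blobs(T,(22,150,100),(33,255,255)));print('redT',blobs(T,(0,200,80),(4,255,255)))
print('yelS',blobs(S,(22,150,100),(33,255,255)));print('redS',blobs(S,(0,200,80),(4,255,255)))
def up(a,n,f):
    im=load(a)['pixels'];x0,y0,x1,y1=n
    cv2.imwrite(f'pics/{f}.png',cv2.resize(im[y0:y1,x0:x1],None,fx=800/(x1-x0),fy=800/(x1-x0),interpolation=cv2.INTER_CUBIC))
up('top0',(160,130,300,235),'a1')
up('scene0',(340,140,520,275),'a2')
up('scene0',(110,120,250,225),'a3')
up('top0',(370,120,540,247),'a4')
E
python3 m1.py
```

```text
blueT [([544.6, 136.1], [536, 122, 18, 29, 173]), ([196.8, 203.0], [185, 198, 22, 13, 179]), ([193.9, 214.8], [184, 209, 22, 12, 183]), ([54.6, 353.9], [0, 306, 110, 94, 6239]), ([534.8, 369.2], [531, 365, 9, 9, 64])]
blueS [([541.0, 4.2], [526, 0, 38, 13, 303]), ([449.3, 221.8], [438, 214, 24, 16, 299])]
yelT [([526.2, 143.6], [519, 130, 15, 28, 110]), ([261.0, 219.7], [250, 213, 21, 16, 212]), ([255.7, 231.1], [247, 224, 21, 13, 154]), ([546.4, 354.0], [542, 350, 10, 9, 73])]
redT [([326.0, 151.2], [307, 135, 39, 33, 716]), ([228.7, 209.4], [218, 205, 21, 10, 143]), ([226.4, 221.9], [216, 217, 22, 12, 188]), ([564.2, 348.3], [560, 344, 10, 10, 71])]
yelS [([103.3, 180.0], [99, 178, 9, 5, 38]), ([377.5, 214.2], [366, 206, 24, 17, 319]), ([15.4, 332.6], [7, 314, 17, 40, 470])]
redS [([510.9, 49.0], [492, 36, 33, 26, 269]), ([412.9, 218.5], [402, 212, 23, 14, 260]), ([313.4, 303.9], [286, 288, 54, 33, 1006])]
```

View pics/a1.png

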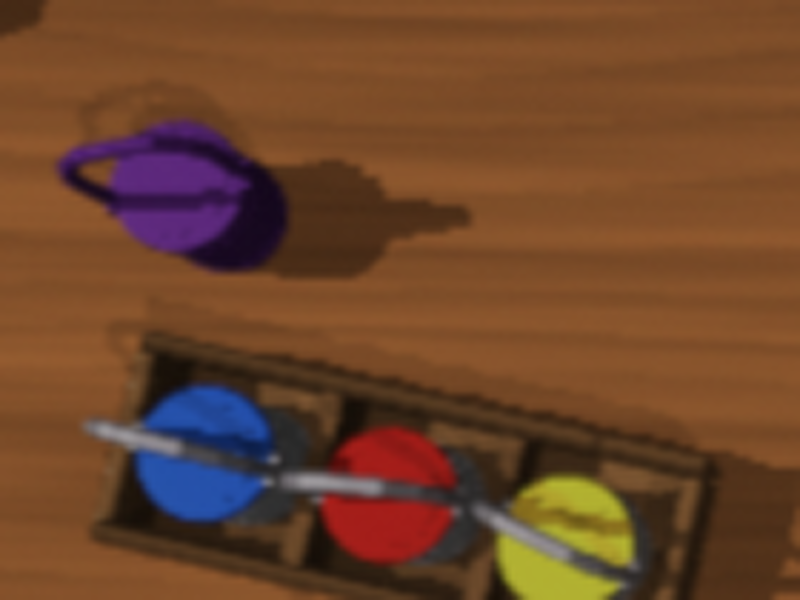

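View pics/a2.png

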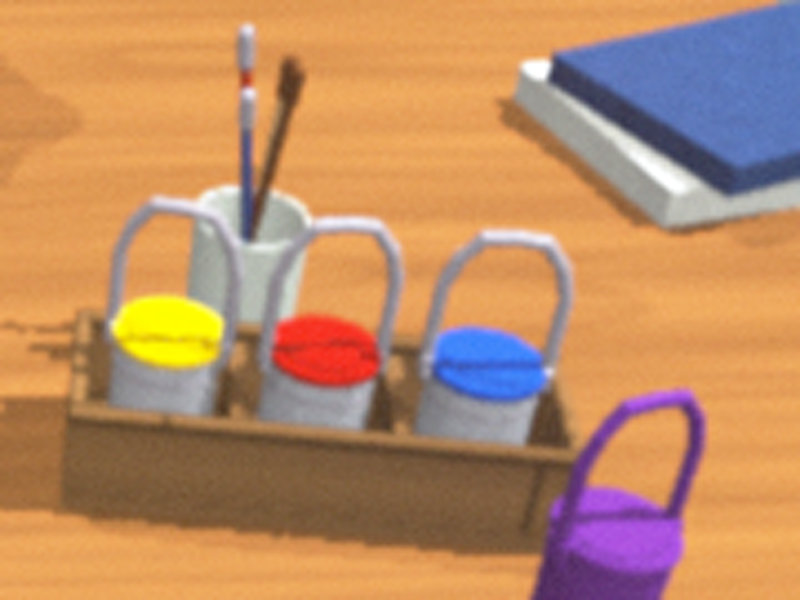

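View pics/a3.png

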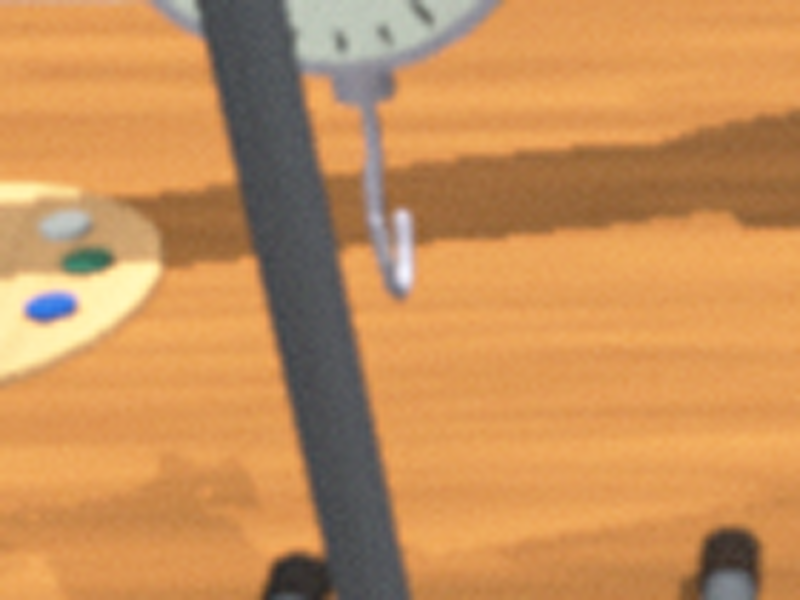

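View pics/a4.png

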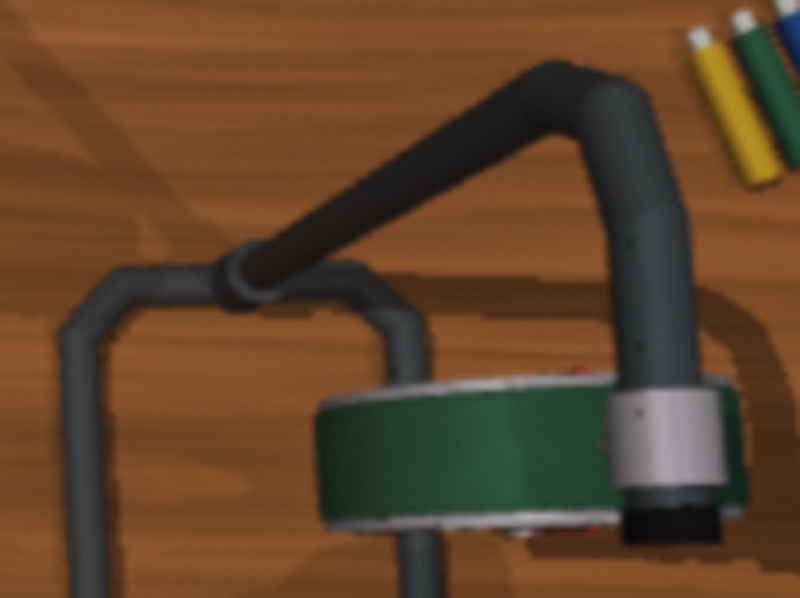

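```bash
cat > m2.py <<'E'
from h import *
S=load('scene0');T=load('top0')
print('lid',onz(T,195.9,209.3,91),onz(S,450,221.7,91),tri([(T,195.9,209.3),(S,450,221.7)]))
a=onz(S,449.1,193.3,170);b=onz(S,463.3,194,170);print('grip ends S',a,b,(a+b)/2)
# top handle ends outer
for p in [(85,428),(180,450),(275,470)]: print(onz(T,160+p[0]/5.714,130+p[1]/5.714,170))
# crate rim corners (z=68)
for p in [(145,335),(712,460),(98,530)]: print('crate',onz(T,160+p[0]/5.714,130+p[1]/5.714,68))
print('yel',onz(T,160+567/5.714,130+540/5.714,91),'jar',onz(T,228.5,269,90))
print('purple',onz(T,160+180/5.714,130+187/5.714,81))
# stand: skid ends, column
f=170/800
for n,p in dict(colbase=(250,275),cornL=(80,330),cornR=(405,330)).items(): print(n,onz(T,370+p[0]*f,120+p[1]*f,12))
for n,p in dict(endL=(390,265),endR=(461,262)).items(): print(n,onz(T,*p,12))
g=.175
print('hooktip ray scene'); 
tip=(110+403*g,120+212*g); bot=(110+401*g,120+292*g);gl=(110+362*g,120+95*g)
print('tip z252',onz(S,*tip,252),'bot z233',onz(S,*bot,231),'gland 313',onz(S,*gl,313))
for n,p in dict(skR=(298,575),skL=(730,550)).items(): print(n,onz(S,110+p[0]*g,120+p[1]*g,20))
# dial rim top view lower line (white face -x), z~481 top of rim
for p in [(325,525),(740,530),(320,400),(735,380)]: print('dial',onz(T,370+p[0]*f,120+p[1]*f,405))
for p in [(610,390),(725,390),(610,485),(725,480),(620,540),(720,540)]: print('clamp',onz(T,370+p[0]*f,120+p[1]*f,527))
E
python3 m2.py
```

```text
lid [596.42287704 338.74604529  91.        ] [603.00112199 340.61086798  91.        ] (array([597.11401553, 341.97172378,  86.30387885]), [np.float64(1.565919070466926), np.float64(1.5659190704669064)])
grip ends S [597.48748535 324.20053684 170.        ] [602.02664878 356.72604655 170.        ] [599.75706706 340.46329169 170.        ]
[600.67598439 363.7876275  170.        ]
[592.15532662 322.51302302 170.        ]
[584.50827717 281.36318412 170.        ]
crate [654.01229305 378.59756848  68.        ]
crate [600.23646344 105.03845838  68.        ]
crate [560.24814029 395.43076134  68.        ]
yel [559.89551239 168.67848684  91.        ] jar [441.58174394 244.83539053  90.        ]
purple [723.76920967 361.23937054  81.        ]
colbase [ 706.48914257 -287.46961935   12.        ]
cornL [ 669.93934825 -182.97486819   12.        ]
cornR [ 674.52597463 -382.55249926   12.        ]
endL [ 456.28238786 -192.8057271    12.        ]
endR [ 469.28636919 -394.145767     12.        ]
hooktip ray scene
tip z252 [ 549.48245698 -286.53705029  252.        ] bot z233 [ 575.21465819 -285.66775284  231.        ] gland 313 [ 575.63865101 -285.7360975   313.        ]
skR [ 465.0175284  -390.24367435   20.        ]
skL [ 454.63010399 -190.70001591   20.        ]
dial [ 544.89519709 -210.29473744  405.        ]
dial [ 546.62702715 -369.63719774  405.        ]
dial [ 593.05331636 -208.7142839   405.        ]
dial [ 604.51645144 -369.45306753  405.        ]
clamp [ 586.82809987 -263.01140394  527.        ]
clamp [ 587.66503832 -299.47770413  527.        ]
clamp [ 556.71531914 -262.31681647  527.        ]
clamp [ 559.12344104 -298.63809262  527.        ]
clamp [ 539.49755986 -265.06262264  527.        ]
clamp [ 540.21693818 -296.51049913  527.        ]
```

```bash
cat >> h.py <<'E'
def pose():
    st=robot.state(); return np.array(st['tcp_pos']),Ro.from_rotvec(st['orientation']).as_matrix()
def Rdown(a): # tool x at world yaw a, tool pointing down
    x=np.array([np.cos(a),np.sin(a),0]);y=np.array([0,0,-1.]);return np.c_[x,y,np.cross(x,y)]
def Rapp(yaw,tilt,sgn=1): # tool y pointing horizontally along yaw, dipped by tilt; x horizontal
    y=np.array([np.cos(yaw)*np.cos(tilt),np.sin(yaw)*np.cos(tilt),-np.sin(tilt)])
    x=sgn*np.array([np.sin(yaw),-np.cos(yaw),0]); return np.c_[x,y,np.cross(x,y)]
def plan(wps,start=None,op=1.0,vmax=40,wmax=6.5,nd=0):
    p,R=start or pose(); 
    for tp,tR in wps:
        tp=np.array(tp,float); tR=R if tR is None else tR
        rv=Ro.from_matrix(R.T@tR).as_rotvec(degrees=True)
        n=max(int(np.ceil(np.linalg.norm(tp-p)/vmax)),int(np.ceil(np.linalg.norm(rv)/wmax)),1)
        d=(tp-p)/n; r=rv/n
        print('--',n,'rows to',tp.round(1))
        out=[]
        for i in range(n):
            dl=(R@Ro.from_rotvec(r*i,degrees=True).as_matrix()).T@d
            out.append(','.join('%g'%(round(v,1)+0) for v in dl)+', '+','.join('%g'%(round(v,1)+0) for v in r)+f', {op:g}')
        if len(set(out))==1: print(n,'x:',out[0])
        else: print(',\n'.join(out))
        p,R=tp,tR
E
python3 - <<'E'
from h import *
plan([((410,0,300),None),((520,280,330),Rdown(-0.17))])
E
```

```text
-- 17 rows to [410.   0. 300.]
17 x: -30.7,-4,22.4, 0,0,0, 1
-- 9 rows to [520. 280. 330.]
-24.3,-3.3,23, 0,-6.5,0, 1,
-21.5,-3.3,25.6, 0,-6.5,0, 1,
-18.5,-3.3,27.8, 0,-6.5,0, 1,
-15.3,-3.3,29.7, 0,-6.5,0, 1,
-11.8,-3.3,31.3, 0,-6.5,0, 1,
-8.2,-3.3,32.4, 0,-6.5,0, 1,
-4.5,-3.3,33.1, 0,-6.5,0, 1,
-0.7,-3.3,33.4, 0,-6.5,0, 1,
3,-3.3,33.3, 0,-6.5,0, 1
```

arm_command(steps=[-31,-4,22,0,0,0,1,-31,-4,22,0,0,0,1,-31,-4,22,0,0,0,1,-31,-4,22,0,0,0,1,-31,-4,22,0,0,0,1,-31,-4,22,0,0,0,1,-31,-4,22,0,0,0,1,-31,-4,22,0,0,0,1,-31,-4,22,0,0,0,1,-31,-4,22,0,0,0,1,-31,-4,22,0,0,0,1,-31,-4,22,0,0,0,1,-31,-4,22,0,0,0,1,-31,-4,22,0,0,0,1,-31,-4,22,0,0,0,1,-31,-4,22,0,0,0,1,-31,-4,22,0,0,0,1])

```text
time: 1.57
tcp_pos: [402.0, 24.1, 296.8]
orientation: [-1.364, 0.937, -0.93]
force: [1.8, -0.9, 0.0]
opening: 1.003
```

```bash
python3 - <<'E'
from h import *
show()
plan([((520,290,330),Rdown(-0.17))])
E
```

```text
t 1.5667 tcp [402.   24.1 296.8] F [ 1.8 -0.9  0. ] op 1.003
[[ 0.361 -0.005  0.933]
 [-0.933  0.001  0.361]
 [-0.002 -1.    -0.004]]
q [ 0.135  0.115 -0.348  1.973  0.043  1.065 -1.434]
-- 10 rows to [520. 290. 330.]
-20.5,-3.4,20.6, 0,-5.9,0, 1,
-18.3,-3.4,22.6, 0,-5.9,0, 1,
-15.9,-3.4,24.4, 0,-5.9,0, 1,
-13.3,-3.4,25.9, 0,-5.9,0, 1,
-10.6,-3.4,27.1, 0,-5.9,0, 1,
-7.7,-3.4,28, 0,-5.9,0, 1,
-4.8,-3.3,28.7, 0,-5.9,0, 1,
-1.8,-3.3,29, 0,-5.9,0, 1,
1.2,-3.3,29.1, 0,-5.9,0, 1,
4.2,-3.3,28.8, 0,-5.9,0, 1
```

arm_command(steps=[-20.5,-3.4,20.6,0,-5.9,0,1,-18,-3.4,22.6,0,-5.9,0,1,-16,-3.4,24.4,0,-5.9,0,1,-13,-3.4,26,0,-5.9,0,1,-10.5,-3.4,27,0,-5.9,0,1,-7.7,-3.4,28,0,-5.9,0,1,-5,-3.4,29,0,-5.9,0,1,-2,-3.4,29,0,-5.9,0,1,1,-3.4,29,0,-5.9,0,1,4,-3.4,29,0,-5.9,0,1,0,0,0,0,0,0,1,0,0,0,0,0,0,1])

```text
time: 2.57
tcp_pos: [516.5, 315.1, 331.1]
orientation: [-1.566, 0.094, -0.083]
force: [0.1, -0.2, -0.1]
opening: 1.0
```

```bash
python3 - <<'E'
from h import *
show(); snap('wrist','w1')
E
```

```text
t 2.5667 tcp [516.5 315.1 331.1] F [ 0.1 -0.2 -0.1] op 1.0
[[ 0.994 -0.006  0.113]
 [-0.113  0.003  0.994]
 [-0.007 -1.     0.003]]
q [-0.226  0.453 -0.634  1.45   0.263  1.329 -0.988]
```

View pics/w1.png

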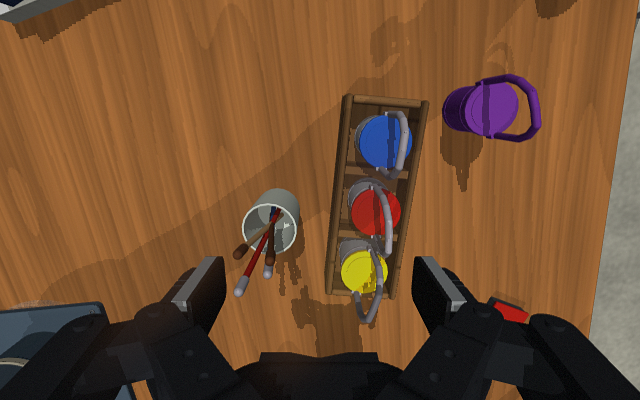

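```bash
python3 - <<'E'
import cv2
im=cv2.imread('pics/w1.png')[85:205,320:440]
cv2.imwrite('pics/w1c.png',cv2.resize(im,None,fx=5,fy=5,interpolation=cv2.INTER_CUBIC))
E
```

```text
(no output)
```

View pics/w1c.png

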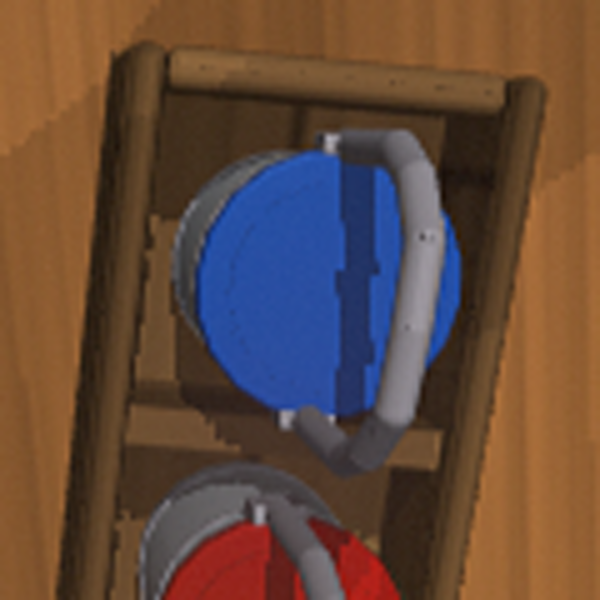

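```bash
python3 - <<'E'
from h import *
W=load('w1');S=load('scene0');T=load('top0')
f=lambda p:(320+p[0]/5,85+p[1]/5)
def dd(a,b): d=a-b;return np.degrees(np.arctan2(-d[0],d[1]))
L=f((329,282));print('lid',onz(W,*L,91),tri([(W,*L),(T,195.9,209.3),(S,450,221.7)]))
a,b=f((428,210)),f((402,378)); A,B=onz(W,*a,170),onz(W,*b,170);print(A,B,(A+B)/2,'yaw',dd(A,B),np.linalg.norm(A-B))
a,b=f((330,143)),f((292,418)); A,B=onz(W,*a,92),onz(W,*b,92);print(A,B,(A+B)/2,'yaw',dd(A,B),np.linalg.norm(A-B))
m=f((416,290)); print(onz(W,*m,170),tri([(W,*m),(S,456.2,193.6)]))
A,B=[onz(W,*f(q),68) for q in((138,55),(70,580))];print('crate yaw',dd(A,B))
E
```

```text
lid [598.6368362  342.29777239  91.        ] (array([598.17875224, 341.66964268,  87.21222445]), [np.float64(1.1776913790279682), np.float64(2.1218033994687944), np.float64(1.3157151926621848)])
[602.63749654 362.67937388 170.        ] [596.53059954 331.72218164 170.        ] [599.58404804 347.20077776 170.        ] yaw -11.159401948580923 31.553794424330704
[600.3915125  374.18240282  92.        ] [587.75287961 310.78328608  92.        ] [594.07219605 342.48284445  92.        ] yaw -11.274134632019114 64.64660119009355
[599.84582661 348.15721903 170.        ] (array([598.67568993, 344.86276358, 168.41159615]), [np.float64(3.462074280732846), np.float64(3.4620742807328635)])
crate yaw -12.81249869592473
```

```bash
python3 - <<'E'
from h import *
plan([((598.5,342.5,230),Rdown(-0.195)),((598.5,342.5,150),Rdown(-0.195))],vmax=25)
E
```

```text
-- 6 rows to [598.5 342.5 230. ]
13.2,16.8,6, 0,0.8,-0.1, 1,
13.1,16.8,6.2, 0,0.8,-0.1, 1,
13,16.8,6.4, 0,0.8,-0.1, 1,
12.9,16.8,6.6, 0,0.8,-0.1, 1,
12.8,16.8,6.8, 0,0.8,-0.1, 1,
12.7,16.8,6.9, 0,0.8,-0.1, 1
-- 4 rows to [598.5 342.5 150. ]
4 x: 0,20,0, 0,0,0, 1
```

arm_command(steps=[13,17,6,0,0.8,-0.1,1,13,17,6.2,0,0.8,-0.1,1,13,17,6.4,0,0.8,-0.1,1,13,17,6.6,0,0.8,-0.1,1,13,17,6.8,0,0.8,-0.1,1,13,17,7,0,0.8,-0.1,1,0,0,0,0,0,0,1,0,0,0,0,0,0,1])

```text
time: 3.28
tcp_pos: [602.2, 333.6, 226.5]
orientation: [-1.567, 0.163, -0.176]
force: [0.0, -0.1, 0.9]
opening: 0.997
```

```bash
python3 - <<'E'
from h import *
show(); snap('wrist','w2')
plan([((598.5,342.5,150),Rdown(-0.195))],vmax=17)
E
```

```text
t 3.2833 tcp [602.2 333.6 226.5] F [ 0.  -0.1  0.9] op 0.997
[[ 0.977  0.008  0.214]
 [-0.214 -0.004  0.977]
 [ 0.008 -1.    -0.002]]
q [-0.272  0.64  -0.557  1.395  0.354  1.202 -1.082]
-- 5 rows to [598.5 342.5 150. ]
-1.3,15.3,1.7, 0,-0.2,0.1, 1,
-1.2,15.3,1.7, 0,-0.2,0.1, 1,
-1.2,15.3,1.7, 0,-0.2,0.1, 1,
-1.2,15.3,1.7, 0,-0.2,0.1, 1,
-1.1,15.3,1.7, 0,-0.2,0.1, 1
```

View pics/w2.png

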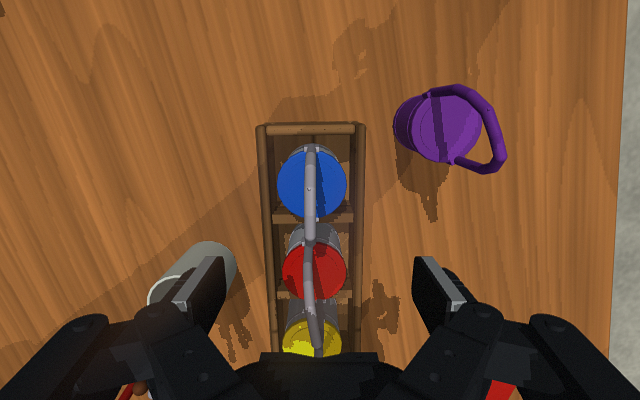

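arm_command(steps=[-1.2,15.3,1.7,0,-0.2,0.1,1,-1.2,15.3,1.7,0,-0.2,0.1,1,-1.2,15.3,1.7,0,-0.2,0.1,1,-1.2,15.3,1.7,0,-0.2,0.1,1,-1.2,13,1.7,0,-0.2,0.1,1,0,0,0,0,0,0,1,0,0,0,0,0,0,1])

```text
time: 3.92
tcp_pos: [597.7, 340.4, 159.6]
orientation: [-1.563, 0.152, -0.164]
force: [-0.3, 0.4, 0.0]
opening: 1.0
```

```bash
python3 - <<'E'
from h import *
show(); snap('wrist','w3')
plan([((598.5,342.5,150),Rdown(-0.195))],vmax=17)
E
```

```text
t 3.9167 tcp [597.7 340.4 159.6] F [-0.3  0.4  0. ] op 1.0
[[ 0.98   0.008  0.2  ]
 [-0.2    0.001  0.98 ]
 [ 0.008 -1.     0.002]]
q [-0.285  0.694 -0.544  1.484  0.393  1.066 -1.116]
-- 1 rows to [598.5 342.5 150. ]
1 x: 0.2,9.6,2.2, -0.1,-0.3,0.4, 1
```

View pics/w3.png

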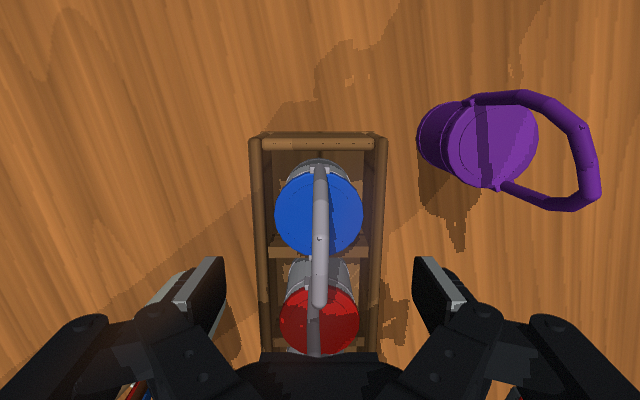

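arm_command(steps=[0.3,5,1.1,0,0,0.2,1,0.2,5,1.1,0,0,0.2,1,0,0,0,0,0,0,1,0,0,0,0,0,0,0,0,0,0,0,0,0,0,0,0,0,0,0,0,0,0,0,0,0,0,0,0,0,0,0,0,0,0,0,0,0,0,0,0,0,0,0,0,0,0,0,0,0], newtons=80)

```text
time: 4.8
tcp_pos: [600.2, 343.4, 152.9]
orientation: [-1.559, 0.155, -0.162]
force: [-2.0, 0.7, 0.1]
opening: 0.062
```

```bash
python3 - <<'E'
from h import *
show(); snap('wrist','w4')
E
```

```text
t 4.8 tcp [600.2 343.4 152.9] F [-2.   0.7  0.1] op 0.062
[[ 0.98   0.005  0.201]
 [-0.201  0.005  0.98 ]
 [ 0.004 -1.     0.006]]
q [-0.286  0.705 -0.543  1.48   0.394  1.059 -1.117]
```

View pics/w4.png

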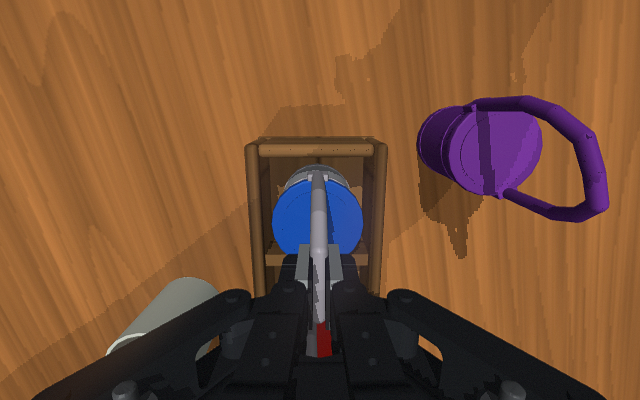

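arm_command(steps=[0,-6,0,0,0,0,0,0,-12,0,0,0,0,0,0,-18,0,0,0,0,0,0,-20,0,0,0,0,0,0,-22,0,0,0,0,0,0,-22,0,0,0,0,0,0,-22,0,0,0,0,0,0,-22,0,0,0,0,0,0,-22,0,0,0,0,0,0,-18,0,0,0,0,0,0,-12,0,0,0,0,0,0,-6,0,0,0,0,0,0,0,0,0,0,0,0])

```text
time: 5.93
tcp_pos: [595.1, 338.2, 364.0]
orientation: [-1.571, 0.164, -0.149]
force: [-0.2, 0.1, -6.5]
opening: 0.065
```

```bash
python3 - <<'E'
from h import *
show(); snap('scene','s2'); snap('wrist','w5');st=robot.state();print(st['moment'])
plan([((540,60,345),Rdown(0.05)),((570,-90,290),Rdown(0.05))],vmax=30,op=0)
E
```

```text
t 5.9333 tcp [595.1 338.2 364. ] F [-0.2  0.1 -6.5] op 0.065
[[ 0.98  -0.01   0.198]
 [-0.198 -0.005  0.98 ]
 [-0.009 -1.    -0.007]]
q [-0.292  0.573 -0.579  1.145  0.298  1.515 -1.014]
[ 0.05837877 -0.1124909  -0.03025222]
-- 10 rows to [540.  60. 345.]
0.1,1.9,-28.3, 0,-1.4,-0.1, 0,
-0.6,1.9,-28.3, 0,-1.4,-0.1, 0,
-1.3,1.9,-28.3, 0,-1.4,-0.1, 0,
-2,1.9,-28.3, 0,-1.4,-0.1, 0,
-2.7,1.9,-28.2, 0,-1.4,-0.1, 0,
-3.4,1.8,-28.1, 0,-1.4,-0.1, 0,
-4.1,1.8,-28, 0,-1.4,-0.1, 0,
-4.8,1.8,-27.9, 0,-1.4,-0.1, 0,
-5.5,1.8,-27.8, 0,-1.4,-0.1, 0,
-6.2,1.7,-27.7, 0,-1.4,-0.1, 0
-- 6 rows to [570. -90. 290.]
6 x: 3.7,9.2,-25.2, 0,0,0, 0
```

View pics/s2.png

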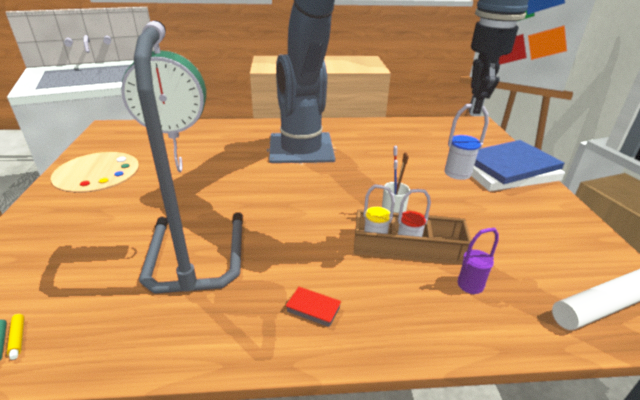

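View pics/w5.png

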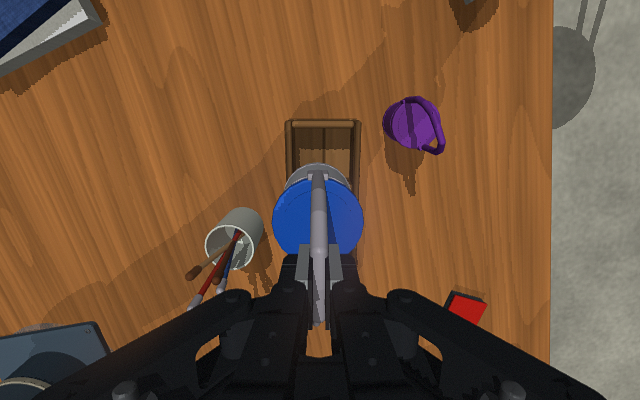

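arm_command(steps=[0,1.9,-12,0,-1.4,-0.1,0,0,1.9,-24,0,-1.4,-0.1,0,-1.3,1.9,-28,0,-1.4,-0.1,0,-2,1.9,-28,0,-1.4,-0.1,0,-2.7,1.9,-28,0,-1.4,-0.1,0,-3.4,1.9,-28,0,-1.4,-0.1,0,-4,1.9,-28,0,-1.4,-0.1,0,-5,1.9,-28,0,-1.4,-0.1,0,-5.5,1.9,-28,0,-1.4,-0.1,0,-6,1.9,-28,0,-1.4,-0.1,0,3.7,9,-25,0,0,0,0,3.7,9,-25,0,0,0,0,3.7,9,-25,0,0,0,0,3.7,9,-25,0,0,0,0,3.7,9,-20,0,0,0,0,3.7,9,-10,0,0,0,0,0,0,0,0,0,0,0])

```text
time: 7.45
tcp_pos: [559.6, -70.6, 266.3]
orientation: [-1.585, -0.024, 0.074]
force: [0.2, -0.8, -6.3]
opening: 0.063
```

```bash
python3 - <<'E'
from h import *
show(); snap('wrist','w6'); snap('top','t3')
plan([((565,-85,170),Rdown(0.05)),((565,-85,146),Rdown(0.05))],vmax=16,op=0)
E
```

```text
t 7.45 tcp [559.6 -70.6 266.3] F [ 0.2 -0.8 -6.3] op 0.063
[[ 0.998 -0.031 -0.062]
 [ 0.062 -0.016  0.998]
 [-0.032 -0.999 -0.014]]
q [ 0.43   0.44  -0.599  1.644  0.276  1.175 -0.179]
-- 7 rows to [565. -85. 170.]
1,14,-2.4, 0.1,0.1,-0.2, 0,
1,14,-2.4, 0.1,0.1,-0.2, 0,
0.9,14,-2.4, 0.1,0.1,-0.2, 0,
0.8,14,-2.5, 0.1,0.1,-0.2, 0,
0.8,14,-2.5, 0.1,0.1,-0.2, 0,
0.7,14,-2.5, 0.1,0.1,-0.2, 0,
0.7,14,-2.5, 0.1,0.1,-0.2, 0
-- 2 rows to [565. -85. 146.]
2 x: 0,12,0, 0,0,0, 0
```

View pics/w6.png

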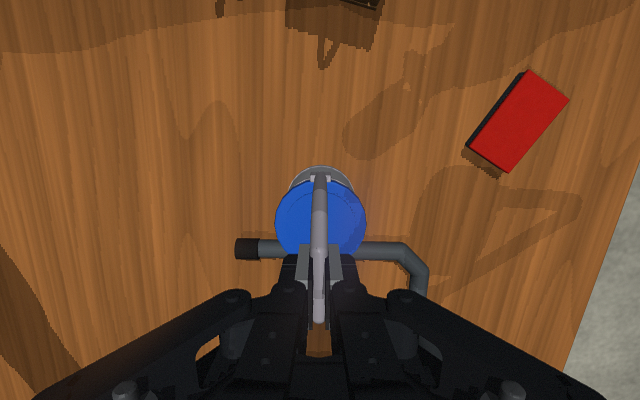

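View pics/t3.png

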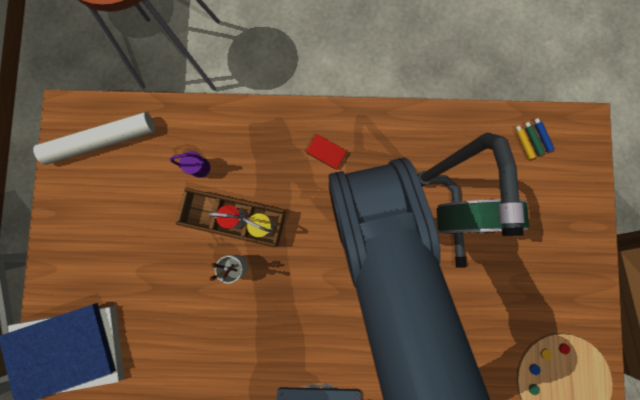

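arm_command(steps=[1,14,0,0.1,0,-0.3,0,1,14,0,0.1,0,-0.3,0,1,14,0,0.1,0,-0.3,0,1,14,0,0.1,0,-0.3,0,1,14,0,0.1,0,-0.3,0,1,14,0,0.1,0,-0.3,0,0,10,0,0.1,0,0,0,0,5,0,0.1,0,0,0,0,0,0,0,0,0,0])

```text
time: 8.3
tcp_pos: [566.6, -46.4, 171.2]
orientation: [-1.557, -0.077, 0.059]
force: [-1.4, 0.5, -7.1]
opening: 0.056
```

```bash
python3 - <<'E'
from h import *
show()
E
```

```text
t 8.3 tcp [566.6 -46.4 171.2] F [-1.4  0.5 -7.1] op 0.056
[[ 0.996  0.011 -0.087]
 [ 0.087  0.013  0.996]
 [ 0.012 -1.     0.012]]
q [ 0.395  0.521 -0.586  1.799  0.341  0.912 -0.251]
```

arm_command(steps=[0,3,-5,0,0.4,0,0,0,3,-8,0,0.4,0.2,0,0,3,-8,0,0.4,0.2,0,0,3,-6,0,0.4,0.2,0,0,2,-3,0,0,0,0,0,0,0,0,0,0,0,0,0,0,0,0,0,0])

```text
time: 8.88
tcp_pos: [571.0, -79.6, 158.2]
orientation: [-1.559, -0.046, 0.04]
force: [0.3, 0.4, -6.7]
opening: 0.062
```

```bash
python3 - <<'E'
from h import *
show()
E
```

```text
t 8.8833 tcp [571.  -79.6 158.2] F [ 0.3  0.4 -6.7] op 0.062
[[ 0.998  0.003 -0.055]
 [ 0.055  0.011  0.998]
 [ 0.004 -1.     0.011]]
q [ 0.434  0.549 -0.567  1.787  0.35   0.905 -0.23 ]
```

Orientation near vertical; lower to about z = 143 with feeling.

arm_command(steps=[0,3,0,0.3,0,0,0,0,3,0,0.3,0,0,0,0,3,0,0,0,0,0,0,2,0,0,0,0,0,0,0,0,0,0,0,0,0,0,0,0,0,0,0])

```text
time: 9.38
tcp_pos: [571.0, -78.6, 146.1]
orientation: [-1.547, -0.046, 0.041]
force: [0.3, -0.1, -6.8]
opening: 0.061
```

arm_command(steps=[0,0.5,0,-0.5,0,0,0,0,1,0,-0.5,0,0,0,0,1,0,-0.2,0,0,0,0,1,0,0,0,0,0,0,1,0,0,0,0,0,0,0,0,0,0,0,0])

```text
time: 9.88
tcp_pos: [572.4, -77.8, 143.0]
orientation: [-1.571, -0.051, 0.039]
force: [0.0, -1.0, -6.3]
opening: 0.062
```

arm_command(steps=[0,1,0,0,0,0,0,0,1,0,0,0,0,0,0,0,0,0,0,0,0])

```text
time: 10.13
tcp_pos: [573.7, -77.8, 143.1]
orientation: [-1.572, -0.053, 0.036]
force: [-0.1, -0.3, -7.0]
opening: 0.062
```

arm_command(steps=[0,2,0,0,0,0,0,0,2,0,0,0,0,0,0,0,0,0,0,0,0])

```text
time: 10.38
tcp_pos: [576.7, -77.7, 143.7]
orientation: [-1.574, -0.059, 0.029]
force: [-0.4, 0.2, -7.7]
opening: 0.058
```

```bash
python3 - <<'E'
from h import *
show(); s=snap('scene','s4'); show(); st=robot.state(); print(st['moment'],st['tau'])
cv2.imwrite('pics/s4c.png',cv2.resize(s['pixels'][110:260,220:380],None,fx=4.5,fy=4.5))
E
```

```text
t 10.3833 tcp [576.7 -77.7 143.7] F [-0.4  0.2 -7.7] op 0.058
[[ 0.998  0.019 -0.056]
 [ 0.056 -0.003  0.998]
 [ 0.019 -1.    -0.004]]
q [ 0.409  0.562 -0.548  1.806  0.381  0.86  -0.262]
t 10.4333 tcp [576.7 -77.7 143.5] F [ 0.8  0.5 -7.5] op 0.062
[[ 0.998  0.019 -0.056]
 [ 0.056 -0.003  0.998]
 [ 0.019 -1.    -0.004]]
q [ 0.409  0.562 -0.548  1.806  0.381  0.859 -0.262]
[ 0.02215804 -0.02579678  0.03867654] [ 2.25545545e-01 -7.01334715e+01 -7.45827779e+00 -2.42648774e+01
  6.06599590e-02  3.35021212e-02 -2.39008083e-02]
```

View pics/s4c.png

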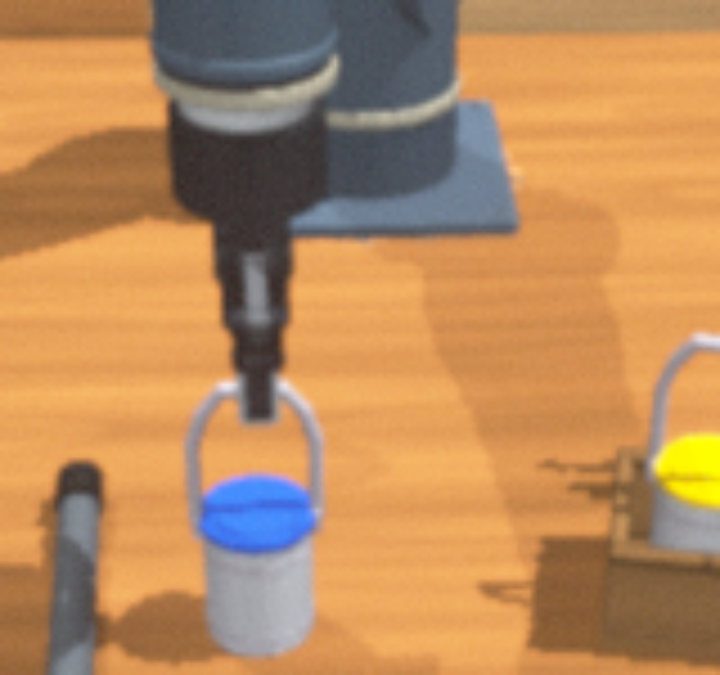

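arm_command(steps=[-2,4,0,0,0,0.8,0,0,0,0,0,0,0,0,0,0,0,0,0,0,0])

```text
time: 10.68
tcp_pos: [578.2, -78.5, 143.3]
orientation: [-1.576, -0.053, 0.033]
force: [-0.6, 0.3, -6.7]
opening: 0.064
```

arm_command(steps=[0,4,0,0,0,0,0,-1,5,0,0,0,0,0])

```text
time: 10.85
tcp_pos: [583.8, -78.8, 142.9]
orientation: [-1.579, -0.064, 0.02]
force: [-10.1, -1.7, 68.8]
opening: 0.064
```

arm_command(steps=[0,-1,0,0,0,0,0,0,0,0,0,0,0.5,0,0,0,0,0,0,0.5,0])

```text
time: 11.1
tcp_pos: [584.4, -78.7, 145.3]
orientation: [-1.581, -0.052, 0.032]
force: [1.5, -0.4, -8.0]
opening: 0.064
```

```bash
python3 - <<'E'
from h import *
show(); s=snap('scene','s5'); snap('wrist','w7')
cv2.imwrite('pics/s5c.png',cv2.resize(s['pixels'][110:260,220:380],None,fx=4.5,fy=4.5))
E
```

```text
t 11.1 tcp [584.4 -78.7 145.3] F [ 1.5 -0.4 -8. ] op 0.064
[[ 0.998  0.013 -0.053]
 [ 0.054 -0.01   0.999]
 [ 0.013 -1.    -0.011]]
q [ 0.398  0.571 -0.542  1.779  0.384  0.883 -0.265]
```

View pics/s5c.png

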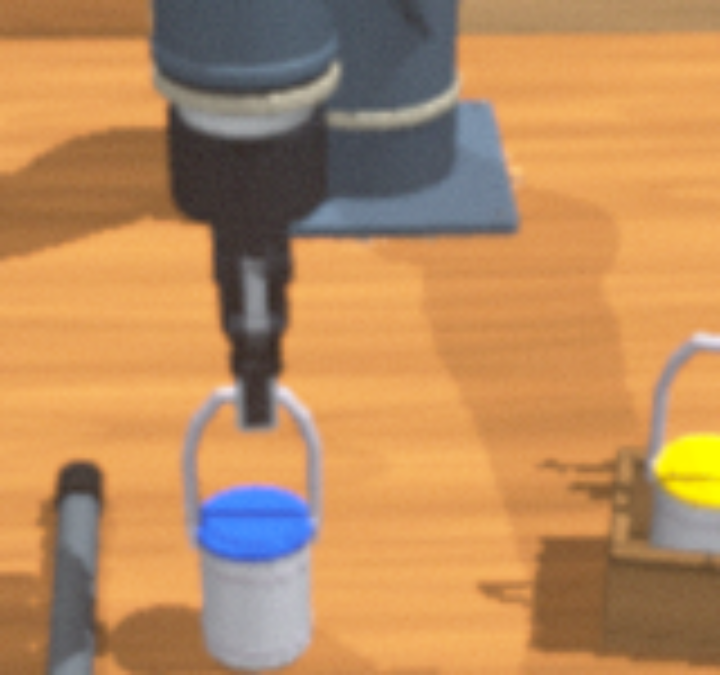

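arm_command(steps=[0,1,0,0.6,0,0.8,0,0,1,0,0,0,0,0,0,0,0,0,0,0,0])

```text
time: 11.45
tcp_pos: [584.7, -78.4, 142.9]
orientation: [-1.568, -0.038, 0.046]
force: [-0.9, 0.1, -1.9]
opening: 0.06
```

arm_command(steps=[0,0,0,0,0,0,0.3,0,0,0,0,0,0,0.6,0,0,0,0,0,0,1,0,0,0,0,0,0,1,0,0,0,0,0,0,1,0,0,0,0,0,0,1,0,-10,0,0,0,0,1,0,-20,0,0,0,0,1,0,-25,0,0,0,0,1,0,-20,0,0,0,0,1,0,0,0,0,0,0,1])

```text
time: 12.37
tcp_pos: [585.0, -78.4, 221.1]
orientation: [-1.565, -0.035, 0.051]
force: [0.9, 0.8, 0.7]
opening: 1.001
```

```bash
python3 - <<'E'
from h import *
show(); s=snap('scene','s6'); snap('wrist','w8')
E
```

```text
t 12.3667 tcp [585.  -78.4 221.1] F [0.9 0.8 0.7] op 1.001
[[ 0.998 -0.01  -0.054]
 [ 0.054  0.005  0.999]
 [-0.01  -1.     0.006]]
q [ 0.432  0.509 -0.585  1.66   0.304  1.076 -0.189]
```

View pics/w8.png

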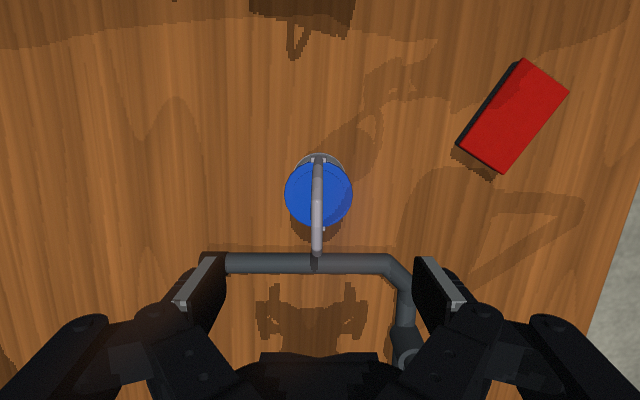

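View pics/s6.png

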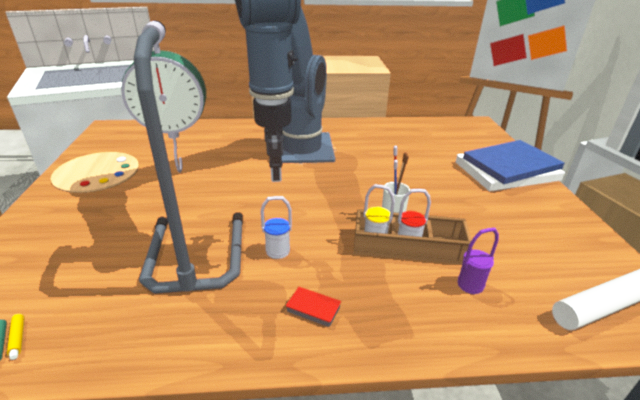

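```bash
cat > kin.py <<'E'
from h import *
from scipy.optimize import least_squares
D=[([1.104,.576,.025,1.438,-.015,1.129,-.057],[252,-625.8,230.7]),
([.135,.115,-.348,1.973,.043,1.065,-1.434],[402,24.1,296.8]),
([-.226,.453,-.634,1.45,.263,1.329,-.988],[516.5,315.1,331.1]),
([-.272,.64,-.557,1.395,.354,1.202,-1.082],[602.2,333.6,226.5]),
([-.286,.705,-.543,1.48,.394,1.059,-1.117],[600.2,343.4,152.9]),
([-.292,.573,-.579,1.145,.298,1.515,-1.014],[595.1,338.2,364]),
([.43,.44,-.599,1.644,.276,1.175,-.179],[559.6,-70.6,266.3]),
([.432,.509,-.585,1.66,.304,1.076,-.189],[585,-78.4,221.1])]
rz=lambda a:Ro.from_euler('z',a).as_matrix()
ry=lambda a:Ro.from_euler('y',a).as_matrix()
SG=[-1,1,-1,1,-1,1,-1]
def fk(q,P,sg=SG):
    d1,l1,a1,l2,a2,a3,l3=P
    R=rz(sg[0]*q[0]);p=np.array([0,0,d1])
    R=R@ry(sg[1]*q[1])@rz(sg[2]*q[2]);p=p+R@[a1,0,l1]
    R=R@ry(sg[3]*q[3]);p=p+R@[-a2*0,0,0]
    p=p+R@[a2,0,0];R=R@rz(sg[4]*q[4]);p=p+R@[0,0,l2]
    R=R@ry(sg[5]*q[5])@rz(sg[6]*q[6]) if False else R@ry(sg[5]*q[5])
    p=p+R@[a3,0,0]; R=R@rz(sg[6]*q[6]); p=p+R@[0,0,l3]
    # tool: y=approach(z), x = x
    x,y=R[:,0],R[:,2]; return p,np.c_[x,y,np.cross(x,y)]
P0=[340,350,0,350,0,80,300]
def fit():
    f=lambda P:np.concatenate([fk(q,P)[0]-t for q,t in D])
    return least_squares(f,P0)
if __name__=='__main__':
    r=fit();print(r.x.round(1),np.abs(r.fun).max());print(r.fun.reshape(-1,3).round(1))
    for q,t in D[:3]: print(fk(q,r.x)[1].round(2).tolist())
E
python3 kin.py
```

```text
[-143.8  650.4   -7.   381.3  -61.    43.3   72.7] 45.00548226301703
[[ 45.   18.9  -6.2]
 [-23.8  35.5   0.8]
 [-13.1  -4.5   4.7]
 [  1.2   5.5  -1.1]
 [ 13.6   8.6  -5.5]
 [-14.6  -6.3   2.6]
 [  6.1  13.8   4.1]
 [  9.5   4.6   0.5]]
[[-0.37, -0.0, -0.93], [0.93, 0.0, -0.37], [0.0, -1.0, 0.0]]
[[-0.36, -0.0, -0.93], [0.93, 0.0, -0.36], [0.0, -1.0, 0.0]]
[[-0.99, -0.01, -0.11], [0.11, 0.0, -0.99], [0.01, -1.0, -0.0]]
```

```bash
cat > kin2.py <<'E'
from kin import *
# linear in offsets: p = d1*z + Rz1*o1 + R13*o3 + R14*o4 + R15*o5+ R16*o6 + R17*o7
def frames(q):
    F=[np.eye(3)];R=np.eye(3);out=[np.eye(3)[:,2:3]]
    for i in range(7):
        R=R@((ry if i in(1,3,5) else rz)(SG[i]*q[i])); 
        if i==0: out.append(R[:,:2])
        if i==1: out.append(R[:,1:2])
        if i==2: out.append(R[:,[0,1,2]])
        if i==3: out.append(R[:,[0,1]])
        if i==4: out.append(R[:,[0,1,2]])
        if i==5: out.append(R[:,[0,1]])
        if i==6: out.append(R[:,[2]])
    return np.hstack(out),R
# prior
pr=np.array([340, 0,0, 0, 0,0,380, 0,0, 0,0,380, 80,0, 300.])
sc=np.array([80, 1,40, 40,40,40,80,40,40,40,40,80,60,40,100.])
def fit2(D=D):
    A=np.vstack([frames(q)[0] for q,_ in D]);b=np.concatenate([t for _,t in D])-A@pr
    A2=np.vstack([A*sc/1.0,0.02*np.eye(len(pr))]);b2=np.r_[b,np.zeros(len(pr))]
    y=np.linalg.lstsq(A2,b2,rcond=None)[0]; return pr+sc*y
def fk2(q,o):
    A,R=frames(q);x,y=-R[:,0],R[:,2];return A@o,np.c_[x,y,np.cross(x,y)]
QL=np.array([-2.76,-.34,-1.52,.19,-1.09,.17,-2.82]);QU=np.array([2.76,2.15,1.57,2.46,4.23,1.99,2.82])
def ik(tp,tR,q0,o,w=0.02):
    f=lambda q:(lambda pr_:np.r_[(pr_[0]-tp)/5,Ro.from_matrix(pr_[1].T@tR).as_rotvec()*30,w*(q-q0)])(fk2(q,o))
    r=least_squares(f,np.clip(q0,QL+.02,QU-.02),bounds=(QL+.01,QU-.01));p,R=fk2(r.x,o)
    return r.x,np.linalg.norm(p-tp),np.degrees(np.linalg.norm(Ro.from_matrix(R.T@tR).as_rotvec()))
if __name__=='__main__':
    o=fit2();print(o.round(1));print(max(np.abs(fk2(q,o)[0]-t).max() for q,t in D))
    qn=np.array([.432,.509,-.585,1.66,.304,1.076,-.189])
    for name,c in dict(body=(585,-78.5,45),hook=(575,-290,160)).items():
      for tilt in(0,15,25,35,45):
        for sg in(1,-1):
          R=Rapp(.054,np.radians(tilt),sg);tp=np.array(c)+R[:,1]*19
          best=None
          for q5 in(0,1,2,3.1):
           for q3 in (-.6,0.3):
            q0=qn.copy();q0[4]+=q5;q0[2]=q3;q0[6]=1.4 if sg<0 else -1.7
            if q5>2:q0[6]*=-1
            r=ik(tp,R,q0,o)
            if best is None or r[1]+r[2]<best[1]+best[2]-.5: best=r
          print(name,tilt,sg,best[0].round(2),round(best[1],1),round(best[2],1))
E
python3 kin2.py
```

```text
[ 2.619e+02 -1.000e+00 -7.700e+00 -7.700e+00  3.000e-01 -1.560e+01
  5.874e+02 -1.600e+00 -1.560e+01  1.500e+00 -2.000e-01  3.921e+02
  1.000e-01 -2.000e-01  3.561e+02]
0.23697716207198027
body 0 1 [ 0.92  1.74 -0.75  2.45  3.98  1.67  2.81] 7.5 5.4
body 0 -1 [ 1.28  2.14 -1.23  2.45  3.72  1.09  0.23] 6.9 5.0
body 15 1 [ 1.36  2.07 -1.51  2.45  3.02  0.91 -2.61] 19.3 13.1
body 15 -1 [ 1.36  2.07 -1.51  2.45  3.02  0.91  0.53] 19.3 13.1
body 25 1 [ 1.25  1.7  -1.51  2.45  2.69  0.98 -2.81] 19.1 14.3
body 25 -1 [ 1.19  1.58 -1.51  2.45  2.6   1.03  0.19] 19.7 13.4
body 35 1 [ 0.94  1.14 -1.21  2.45  2.56  0.99  2.81] 12.5 8.8
body 35 -1 [ 1.03  1.37 -1.51  2.45  2.35  1.2   0.01] 12.2 8.7
body 45 1 [ 0.87  1.09 -1.23  2.45  2.38  1.05  2.81] 3.2 2.3
body 45 -1 [ 0.95  1.3  -1.51  2.45  2.22  1.28 -0.06] 2.9 2.2
hook 0 1 [ 1.04  1.11 -0.36  2.39  4.01  1.53  2.03] 0.0 0.0
hook 0 -1 [ 1.63  1.75 -1.51  2.37  3.2   0.69  0.14] 0.0 0.0
hook 15 1 [ 0.99  0.89 -0.33  2.41  3.88  1.22  1.85] 0.0 0.0
hook 15 -1 [ 1.58  1.46 -1.51  2.39  2.86  0.75  0.11] 0.0 0.0
hook 25 1 [ 0.96  0.75 -0.33  2.37  3.84  0.95  1.73] 0.0 0.0
hook 25 -1 [ 1.55  1.29 -1.51  2.35  2.59  0.71  0.14] 0.0 0.0
hook 35 1 [ 0.95  0.64 -0.38  2.3   3.84  0.64  1.6 ] 0.0 0.0
hook 35 -1 [ 1.51  1.15 -1.51  2.29  2.25  0.65  0.29] 0.0 0.0
hook 45 1 [ 1.46  1.04 -1.51  2.19  1.85  0.66 -2.59] 0.0 0.0
hook 45 -1 [ 1.46  1.04 -1.51  2.19  1.85  0.66  0.55] 0.0 0.0
```

```bash
python3 - <<'E'
from h import *
plan([((500,-40,280),Rapp(-0.6,np.radians(50),-1))],wmax=6.8)
E
```

```text
-- 10 rows to [500. -40. 280.]
-8.2,-6.1,4.4, -3.8,-5,-1.9, 1,
-7.6,-6.6,4.6, -3.8,-5,-1.9, 1,
-7,-7.2,4.8, -3.8,-5,-1.9, 1,
-6.3,-7.7,4.9, -3.8,-5,-1.9, 1,
-5.6,-8.2,4.9, -3.8,-5,-1.9, 1,
-4.9,-8.7,4.8, -3.8,-5,-1.9, 1,
-4.2,-9.2,4.6, -3.8,-5,-1.9, 1,
-3.5,-9.6,4.3, -3.8,-5,-1.9, 1,
-2.8,-10,4, -3.8,-5,-1.9, 1,
-2.2,-10.3,3.5, -3.8,-5,-1.9, 1
```

arm_command(steps=[-8.2,-10,4.4,-3.8,-5,-1.9,1,-7.6,-6.6,4.6,-3.8,-5,-1.9,1,-7,-7.2,4.8,-3.8,-5,-1.9,1,-6.3,-7.7,4.9,-3.8,-5,-1.9,1,-5.6,-8.2,4.9,-3.8,-5,-1.9,1,-5,-8.7,4.8,-3.8,-5,-1.9,1,-4.2,-9.2,4.6,-3.8,-5,-1.9,1,-3.5,-9.6,4.3,-3.8,-5,-1.9,1,-3,-10,4,-3.8,-5,-1.9,1,-2,-10,3.5,-3.8,-5,-1.9,1,0,0,0,0,0,0,1])

```text
time: 13.38
tcp_pos: [492.0, -39.9, 276.4]
orientation: [-2.058, -1.135, 0.538]
force: [-0.4, -0.7, -0.3]
opening: 0.997
```

```bash
cat >> kin2.py <<'E'
E
python3 - <<'E'
from h import *
import kin2
from kin2 import *
show(); snap('wrist','w9'); s=snap('scene','s7')
st=robot.state(); q=list(st['joint_positions']);p=list(st['tcp_pos'])
json.dump([[q,p]],open('samples.json','w'))
R=pose()[1]
o=fit2();print('rot chk',fk2(q,o)[1].round(3).tolist(),'pred',fk2(q,o)[0])
D2=D+[(q,p)]
o=fit2(D2);print(o.round(1),[np.abs(fk2(a,o)[0]-t).max().round(2) for a,t in D2])
E
```

```text
t 13.3833 tcp [492.  -39.9 276.4] F [-0.4 -0.7 -0.3] op 0.997
[[ 0.526  0.552 -0.647]
 [ 0.85  -0.358  0.386]
 [-0.019 -0.753 -0.658]]
q [ 0.11   0.119 -0.619  2.349  1.238  0.732 -0.458]
rot chk [[0.533, 0.549, -0.644], [0.846, -0.359, 0.395], [-0.014, -0.755, -0.655]] pred [492.5979094  -38.84585767 275.91410465]
[ 2.653e+02 -1.000e+00 -7.700e+00 -7.700e+00  4.000e-01 -1.560e+01
  5.874e+02 -1.600e+00 -1.560e+01  1.700e+00 -1.000e-01  3.921e+02
  1.000e-01 -1.000e-01  3.592e+02] [np.float64(0.04), np.float64(0.07), np.float64(0.19), np.float64(0.23), np.float64(0.07), np.float64(0.18), np.float64(0.23), np.float64(0.2), np.float64(0.03)]
```

View pics/w9.png

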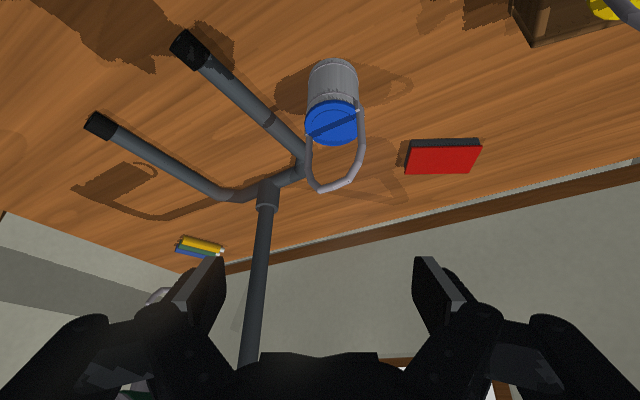

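View pics/s7.png

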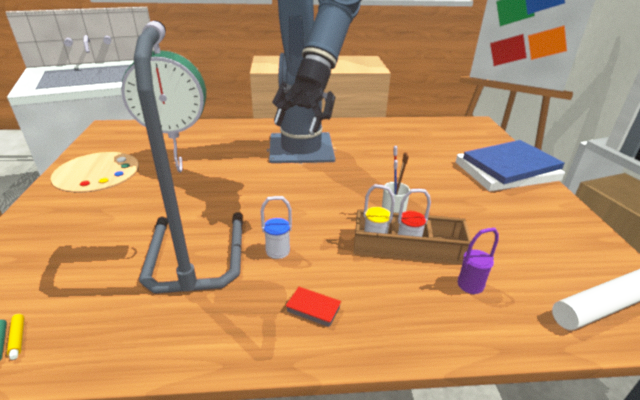

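```bash
cat > srch.py <<'E'
from kin2 import *
q1_,p1_=json.load(open('samples.json'))[0]
o=fit2(D+[(q1_,p1_)])
def pts(q):
    R=rz(-q[0]);d=np.array([0,0,o[0]]);R=R@ry(q[1])@rz(-q[2]);e=d+R@[0,-15.6-15,o[6]]
    R=R@ry(q[3])@rz(-q[4]);w=e+R@[0,-15,o[11]];return e,w
if __name__=='__main__':
  qn=np.array(q1_)
  rng=np.random.default_rng(0)
  for sg in(1,-1):
   for yaw in(0,-30,-60,-90,30,60):
    for tilt in(10,20,30,40):
      R=Rapp(.05+np.radians(yaw),np.radians(tilt),sg)
      best=None
      for k in range(10):
        q0=qn if k==0 else rng.uniform(QL,QU)
        if k>0: q0[1]=rng.uniform(.2,1.5);q0[0]=rng.uniform(-1,1.5)
        a=ik(np.array([585,-78.5,47])+R[:,1]*19,R,q0,o,w=.01)
        if a[1]+a[2]>.5: continue
        b=ik(np.array([575,-290,160])+R[:,1]*19,R,a[0],o,w=.05)
        c=np.abs(b[0]-a[0]).max()+10*(b[1]+b[2]); m=min((a[0]-QL).min(),(QU-a[0]).min(),(b[0]-QL).min(),(QU-b[0]).min())
        s=np.abs(a[0]-qn).max()+c-3*min(m,.15)
        if best is None or s<best[0]: best=(s,a,b,m)
      if best and best[2][1]<3:
        s,a,b,m=best
        print(sg,yaw,tilt,'a',a[0].round(2),'b',b[0].round(2),round(b[1]+b[2],1),'m',round(m,2),'w',pts(a[0])[1].round(),pts(b[0])[0].round(),pts(b[0])[1].round())
E
time python3 srch.py
```

```text
1 -60 10 a [-0.26  1.22 -0.45  2.19  1.66  1.84  1.39] b [ 0.09  0.96 -0.29  2.41  2.05  1.7   1.49] 0.0 m 0.05 w [410. 227. 105.] [483. -75. 593.] [405.  16. 219.]
1 -60 20 a [-0.28  1.08 -0.38  2.23  1.67  1.56  1.47] b [ 0.09  0.82 -0.24  2.4   2.06  1.4   1.6 ] 0.0 m 0.06 w [418. 214. 163.] [428. -70. 663.] [414.   3. 277.]
1 -60 30 a [-0.37  0.94 -0.17  2.25  1.69  1.19  1.54] b [ 0.01  0.68 -0.04  2.35  2.07  1.01  1.69] 0.0 m 0.11 w [430. 193. 217.] [372. -35. 720.] [426. -18. 332.]
1 -60 40 a [-0.92  1.1   0.87  2.26  2.41  0.18  0.82] b [-0.47  0.78  0.85  2.29  2.77  0.33  1.  ] 0.0 m 0.01 w [434. 162. 257.] [364. 162. 698.] [432. -45. 371.]
1 -90 10 a [-0.3   1.19 -0.33  1.75  1.23  1.75  1.66] b [-0.02  0.96 -0.23  1.98  1.48  1.6   1.76] 0.0 m 0.24 w [577. 273. 108.] [486. -21. 596.] [571.  62. 222.]
1 -90 20 a [-0.1   1.16 -0.62  1.8   1.31  1.83  1.66] b [ 0.22  0.91 -0.56  1.98  1.51  1.68  1.86] 0.0 m 0.16 w [581. 258. 166.] [ 457. -127.  613.] [575.  45. 281.]
1 -90 30 a [ 0.04  1.13 -0.83  1.83  1.35  1.83  1.69] b [ 0.4   0.89 -0.81  1.96  1.5   1.68  1.97] 0.0 m 
[... 3681 characters left out ...]
.08  0.9  -1.89] b [ 1.13  1.1  -0.46  1.5  -0.87  1.37 -2.28] 0.0 m 0.01 w [ 432. -364.  101.] [ 200. -491.  519.] [ 425. -579.  209.]
-1 60 20 a [ 0.98  1.13 -0.58  1.92 -1.08  0.78 -1.96] b [ 1.09  1.   -0.41  1.53 -0.82  1.29 -2.33] 0.0 m 0.01 w [ 438. -351.  158.] [ 208. -458.  571.] [ 431. -566.  267.]
-1 60 30 a [ 0.9   1.02 -0.53  1.96 -1.08  0.69 -2.04] b [ 1.01  0.91 -0.33  1.56 -0.79  1.22 -2.37] 0.0 m 0.01 w [ 449. -329.  211.] [ 223. -413.  619.] [ 442. -545.  321.]
-1 60 40 a [ 0.77  0.9  -0.41  1.98 -1.08  0.64 -2.12] b [ 0.9   0.82 -0.2   1.58 -0.76  1.17 -2.41] 0.0 m 0.01 w [ 463. -299.  260.] [ 246. -358.  662.] [ 456. -515.  370.]
real	2m21.732s
user	2m22.009s
sys	0m0.068s
```

```bash
python3 - <<'E'
from srch import *
qn=np.array([.43,.44,-.599,1.644,.276,1.175,-.179])
for (x,y) in((420,-290),(450,-285)):
  a=ik(np.array([x,y,150]),Rdown(.05),qn,o,w=.05);print('place',a[0].round(2),a[1],a[2],pts(a[0])[0].round(),pts(a[0])[1].round())
  for sg in(1,-1):
   for rel in(-90,-75):
    for tilt in(15,20):
      R=Rapp(.05+np.radians(rel),np.radians(tilt),sg)
      seed=np.array([-.1,1.,-.4,1.9,1.4,1.6,1.66 if sg>0 else -1.4])
      b=ik(np.array([x,y,50])+R[:,1]*19,R,seed,o,w=.05)
      pre=ik(np.array([x,y,50])-R[:,1]*70,R,b[0],o,w=.05)
      c=ik(np.array([575,-290,162])+R[:,1]*19,R,b[0],o,w=.05)
      print(sg,rel,tilt,b[0].round(2),round(b[1]+b[2],1),'pre',pre[0].round(2),round(pre[1]+pre[2],1),'hook',c[0].round(2),round(c[1]+c[2],1),pts(b[0])[0].round(),pts(b[0])[1].round(),pts(c[0])[0].round(),pts(c[0])[1].round())
E
```

```text
place [ 0.91  0.47 -0.56  1.96  0.34  0.81  0.2 ] 0.0001360109410244002 0.00020167778175014122 [ 153. -237.  781.] [ 431. -295.  510.]
1 -90 15 [ 0.02  1.15 -0.33  2.33  1.49  1.59  1.23] 0.0 pre [-0.12  1.11 -0.42  2.32  1.29  1.61  1.24] 0.0 hook [ 0.06  0.92 -0.33  1.98  1.48  1.6   1.81] 0.0 [540. -40. 494.] [417.  57. 135.] [469. -57. 615.] [573.  55. 254.]
1 -90 20 [ 0.07  1.09 -0.37  2.35  1.52  1.54  1.27] 0.0 pre [-0.08  1.03 -0.46  2.34  1.31  1.55  1.29] 0.0 hook [ 0.11  0.87 -0.38  1.98  1.47  1.54  1.87] 0.0 [524. -63. 525.] [418.  49. 164.] [451. -77. 635.] [574.  46. 283.]
1 -75 15 [ 0.2   1.29 -0.61  2.45  1.61  1.98  1.16] 9.8 pre [ 0.03  1.29 -0.75  2.45  1.31  1.98  1.03] 13.7 hook [ 0.27  0.95 -0.64  2.2   1.77  1.79  1.76] 0.0 [ 553. -139.  411.] [365.  53. 124.] [ 464. -155.  592.] [491.  43. 254.]
1 -75 20 [ 0.3   1.25 -0.74  2.45  1.62  1.98  1.27] 11.7 pre [ 0.13  1.22 -0.87  2.45  1.31  1.98  1.15] 16.1 hook [ 0.38  0.94 -0.79  2.19  1.76  1.8   1.85] 0.0 [ 532. -187.  432.] [377.  46. 157.] [ 444. -200.  595.] [495.  33. 283.]
-1 -90 15 [ 0.02  1.15 -0.34  
[... 2211 characters left out ...]
90 20 [ 0.06  1.08 -0.37  2.28  1.51  1.53 -1.78] 0.0 pre [-0.07  1.02 -0.45  2.26  1.32  1.56 -1.76] 0.0 hook [ 0.1   0.87 -0.38  1.98  1.46  1.54 -1.27] 0.0 [520. -61. 533.] [448.  53. 165.] [451. -75. 635.] [574.  46. 283.]
-1 -75 15 [ 0.21  1.27 -0.62  2.45  1.69  1.98 -1.93] 1.5 pre [ 0.04  1.26 -0.74  2.45  1.39  1.98 -2.05] 5.6 hook [ 0.28  0.95 -0.66  2.2   1.77  1.8  -1.38] 0.0 [ 548. -143.  424.] [369.  51. 134.] [ 464. -159.  590.] [491.  43. 254.]
-1 -75 20 [ 0.31  1.23 -0.74  2.45  1.7   1.98 -1.82] 3.2 pre [ 0.13  1.2  -0.86  2.45  1.39  1.98 -1.94] 7.8 hook [ 0.39  0.94 -0.8   2.19  1.77  1.8  -1.29] 0.0 [ 528. -190.  441.] [379.  43. 163.] [ 444. -203.  593.] [495.  33. 283.]
```

```bash
python3 - <<'E'
from h import *
W=load('w8'); print(onz(W,319,193,81), onz(W,317,165,90),onz(W,317,255,160))
W=load('w9'); print(onz(W,331,122,81))
plan([((585,-78.5,240),Rdown(.046))],wmax=6.8)
plan([((585,-78.5,145),Rdown(.046))],start=(np.array([585,-78.5,240]),Rdown(.046)),vmax=22)
E
```

```text
[583.62343463 -79.0731913   81.        ] [580.49783385 -51.84325846  90.        ] [ 584.29226701 -103.58387911  160.        ]
[576.3624761 -80.0378276  81.       ]
-- 10 rows to [585.  -78.5 240. ]
1.6,9.1,-4.9, 3.8,5.3,1.9, 1,
2.4,8.7,-5.3, 3.8,5.3,1.9, 1,
3.2,8.3,-5.6, 3.8,5.3,1.9, 1,
4,7.8,-5.8, 3.8,5.3,1.9, 1,
4.8,7.2,-5.9, 3.8,5.3,1.9, 1,
5.6,6.7,-5.9, 3.8,5.3,1.9, 1,
6.3,6.1,-5.8, 3.8,5.3,1.9, 1,
7,5.5,-5.5, 3.8,5.3,1.9, 1,
7.7,4.9,-5.2, 3.8,5.3,1.9, 1,
8.3,4.3,-4.8, 3.8,5.3,1.9, 1
-- 5 rows to [585.  -78.5 145. ]
5 x: 0,19,0, 0,0,0, 1
```

arm_command(steps=[1.6,9,-5,3.8,5.3,1.9,1,2.4,8.7,-5.3,3.8,5.3,1.9,1,3.2,8.3,-5.6,3.8,5.3,1.9,1,4,7.8,-5.8,3.8,5.3,1.9,1,4.8,7.2,-5.9,3.8,5.3,1.9,1,5.6,6.7,-5.9,3.8,5.3,1.9,1,6.3,6,-5.8,3.8,5.3,1.9,1,7,5.5,-5.5,3.8,5.3,1.9,1,7.7,5,-5,3.8,5.3,1.9,1,8,4,-5,3.8,5.3,1.9,1,0,0,0,0,0,0,1])

```text
time: 14.4
tcp_pos: [598.0, -81.1, 233.4]
orientation: [-1.517, 0.014, 0.009]
force: [-1.1, -0.7, -0.4]
opening: 0.998
```

```bash
python3 - <<'E'
from h import *
show()
plan([((584.5,-78.5,145),Rdown(.046))],vmax=22)
E
```

```text
t 14.4 tcp [598.  -81.1 233.4] F [-1.1 -0.7 -0.4] op 0.998
[[ 1.    -0.015  0.004]
 [-0.003  0.054  0.999]
 [-0.015 -0.998  0.054]]
q [ 0.427  0.517 -0.539  1.599  0.226  1.111 -0.16 ]
-- 5 rows to [584.5 -78.5 145. ]
-2.4,17.7,-0.4, -0.6,-0.6,-0.2, 1,
-2.5,17.7,-0.2, -0.6,-0.6,-0.2, 1,
-2.5,17.7,0, -0.6,-0.6,-0.2, 1,
-2.6,17.7,0.2, -0.6,-0.6,-0.2, 1,
-2.6,17.7,0.4, -0.6,-0.6,-0.2, 1
```

arm_command(steps=[-2.4,18,-0.4,-0.6,-0.6,-0.2,1,-2.5,18,-0.2,-0.6,-0.6,-0.2,1,-2.5,18,0,-0.6,-0.6,-0.2,1,-2.6,17,0.2,-0.6,-0.6,-0.2,1,-2.6,16,0.4,-0.6,-0.6,-0.2,1,0,0,0,0,0,0,1,0,0,0,0,0,0,1])

```text
time: 14.98
tcp_pos: [591.1, -83.4, 138.6]
orientation: [-1.556, -0.03, 0.023]
force: [-0.1, -0.5, 1.1]
opening: 1.001
```

```bash
python3 - <<'E'
from h import *
show(); snap('wrist','w10')
plan([((584.5,-78.5,145),Rdown(.046))],vmax=22)
E
```

```text
t 14.9833 tcp [591.1 -83.4 138.6] F [-0.1 -0.5  1.1] op 1.001
[[ 0.999  0.004 -0.034]
 [ 0.033  0.015  0.999]
 [ 0.005 -1.     0.014]]
q [ 0.388  0.588 -0.499  1.757  0.333  0.878 -0.22 ]
-- 1 rows to [584.5 -78.5 145. ]
1 x: -6.3,-6.4,5.3, -0.8,-0.7,0.3, 1
```

View pics/w10.png

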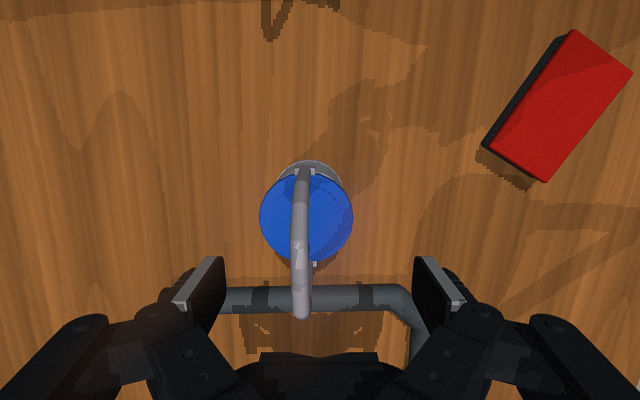

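Bar at u≈302, 6 mm left of the finger centre, in agreement with the pose error. Correct, then close.

arm_command(steps=[-3.5,-2.5,2,-0.4,-0.4,0.1,1,-3,-2.5,2,-0.4,-0.3,0,1,0,0,0,0,0,0,1,0,0,0,0,0,0,0,0,0,0,0,0,0,0,0,0,0,0,0,0,0,0,0,0,0,0,0,0,0,0,0,0,0,0,0,0,0,0,0,0,0,0,0,0,0,0,0,0,0])

```text
time: 15.87
tcp_pos: [587.0, -79.9, 149.2]
orientation: [-1.571, -0.043, 0.027]
force: [-1.6, -0.3, 2.1]
opening: 0.055
```

```bash
python3 - <<'E'
from h import *
show()
R=Rdown(.05)
plan([((584,-80,200),R),((420,-270,200),R)],vmax=25,op=0)
E
```

```text
t 15.8667 tcp [587.  -79.9 149.2] F [-1.6 -0.3  2.1] op 0.055
[[ 0.999  0.01  -0.044]
 [ 0.044 -0.     0.999]
 [ 0.01  -1.    -0.001]]
q [ 0.378  0.565 -0.5    1.765  0.339  0.887 -0.226]
-- 3 rows to [584. -80. 200.]
-0.8,-16.9,0, 0,-0.1,0.2, 0,
-0.9,-16.9,0, 0,-0.1,0.2, 0,
-0.9,-16.9,0, 0,-0.1,0.2, 0
-- 11 rows to [ 420. -270.  200.]
11 x: -15.8,0,-16.5, 0,0,0, 0
```

arm_command(steps=[0,-6,0,0,0,0,0,-1,-14,0,0,0,0.2,0,-1,-18,0,0,0,0.2,0,-6,-16,-4,0,0,0.2,0,-14,-6,-10,0,0,0,0,-20,0,-12,0,0,0,0,-22,0,-16,0,0,0,0,-20,0,-18,0,0,0,0,-18,0,-20,0,0,0,0,-16,0,-20,0,0,0,0,-14,0,-20,0,0,0,0,-14,0,-20,0,0,0,0,-10,0,-18,0,0,0,0,-6,0,-14,0,0,0,0,-3,0,-8,0,0,0,0,0,0,-3,0,0,0,0,0,0,0,0,0,0,0])

```text
time: 17.28
tcp_pos: [413.2, -274.8, 205.1]
orientation: [-1.56, -0.018, 0.057]
force: [0.8, 0.1, -7.2]
opening: 0.055
```

```bash
python3 - <<'E'
from h import *
show(); snap('wrist','w11')
R=Rdown(.054)
plan([((420,-290,160),R)],vmax=10,op=0)
E
```

```text
t 17.2833 tcp [ 413.2 -274.8  205.1] F [ 0.8  0.1 -7.2] op 0.055
[[ 0.999 -0.025 -0.048]
 [ 0.048  0.009  0.999]
 [-0.025 -1.     0.011]]
q [ 0.865  0.386 -0.519  1.902  0.234  0.941  0.281]
-- 5 rows to [ 420. -290.  160.]
1.4,8.9,-3.3, -0.1,-0.1,-0.3, 0,
1.4,9,-3.3, -0.1,-0.1,-0.3, 0,
1.3,9,-3.3, -0.1,-0.1,-0.3, 0,
1.3,9,-3.2, -0.1,-0.1,-0.3, 0,
1.2,9,-3.2, -0.1,-0.1,-0.3, 0
```

View pics/w11.png

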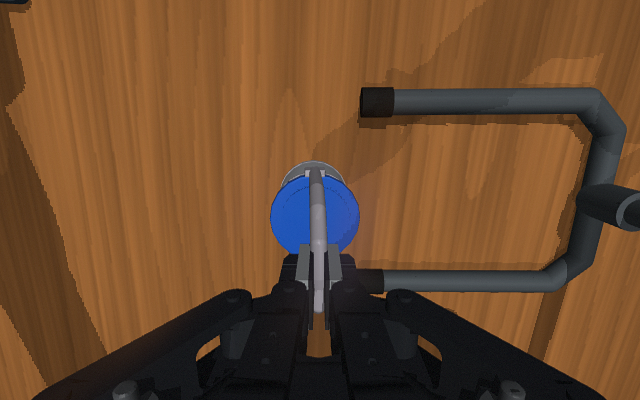

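```bash
python3 - <<'E'
from h import *
W=load('w11')
a,b=onz(W,395,102,12.5),onz(W,570,101,12.5); c,d=onz(W,400,280,12.5),onz(W,545,280.5,12.5)
print(a,b,c,d,np.arctan2((b-a)[1],(b-a)[0]),np.arctan2((d-c)[1],(d-c)[0]))
x1,x2=onz(W,607,130,12.5),onz(W,592,255,12.5);print('cross',x1,x2)
print('skid end',onz(W,361,102,12.5),onz(W,588,205,12.5),onz(W,617,203,40))
E
python3 - <<'E'
import cv2
im=cv2.imread('pics/w11.png')[75:300,340:640]
cv2.imwrite('pics/w11c.png',cv2.resize(im,None,fx=2.66,fy=2.66,interpolation=cv2.INTER_CUBIC))
E
```

```text
[ 481.55796316 -190.07978134   12.5       ] [ 654.00714364 -181.09900375   12.5       ] [ 509.94751632 -388.73907727   12.5       ] [ 677.21042012 -379.12540539   12.5       ] 0.05203081757583787 0.05741324715626028
cross [ 698.06951285 -207.08120467   12.5       ] [ 721.57797191 -344.10620471   12.5       ]
skid end [ 447.48739399 -191.66692939   12.5       ] [ 700.98269875 -286.2220535    12.5       ] [ 704.9436221 -275.890919    40.       ]
```

View pics/w11c.png

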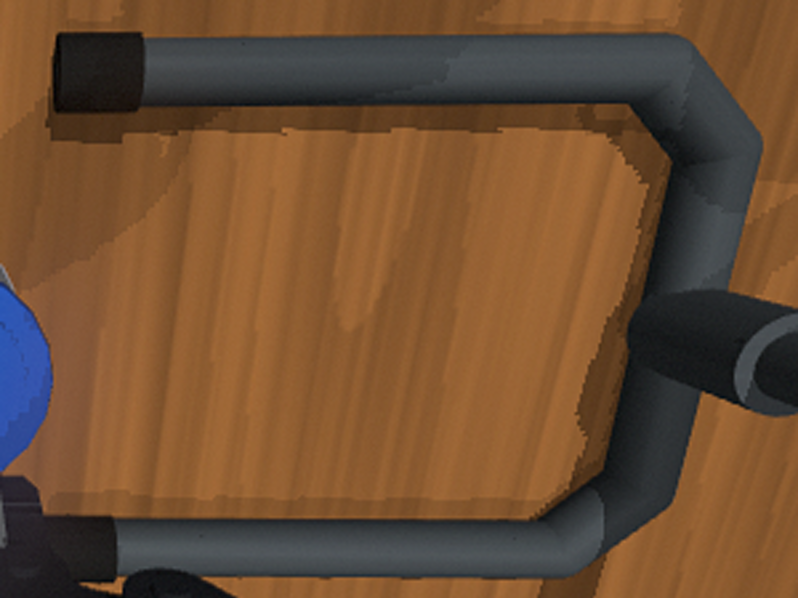

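arm_command(steps=[1.4,8,-3,-0.1,-0.1,-0.3,0,1.4,9,-3,-0.1,-0.1,-0.3,0,1.3,9,-3,-0.1,-0.1,-0.3,0,1.3,9,-3,-0.1,-0.1,-0.3,0,1,7,-3,-0.1,-0.1,-0.2,0,0,3,0,0,0,0,0,0,0,0,0,0,0,0])

```text
time: 17.92
tcp_pos: [425.3, -281.8, 155.7]
orientation: [-1.565, -0.058, 0.051]
force: [-0.3, 0.9, -6.9]
opening: 0.054
```

arm_command(steps=[0,2,0,0,0,0,0,0,2,0,0,0,0,0,0,2,0,0,0,0,0])

```text
time: 18.17
tcp_pos: [426.3, -280.7, 149.8]
orientation: [-1.565, -0.06, 0.052]
force: [0.3, -0.4, -6.9]
opening: 0.059
```

```bash
python3 - <<'E'
from h import *
show()
E
```

```text
t 18.1667 tcp [ 426.3 -280.7  149.8] F [ 0.3 -0.4 -6.9] op 0.059
[[ 0.997  0.005 -0.072]
 [ 0.072  0.006  0.997]
 [ 0.006 -1.     0.005]]
q [ 0.845  0.461 -0.498  1.962  0.294  0.787  0.253]
```

arm_command(steps=[0,1.5,0,0,0.5,0,0,0,1.5,0,-0.2,0.5,0.2,0])

```text
time: 18.33
tcp_pos: [427.6, -281.3, 149.0]
orientation: [-1.571, -0.046, 0.038]
force: [-4.7, 2.0, 21.5]
opening: 0.054
```

Contact with the bench. Relax and open, then rise.

arm_command(steps=[0,-0.5,0,0,0,0,0,0,0,0,0,0,0,0.3,0,0,0,0,0,0,0.6,0,0,0,0,0,0,1,0,0,0,0,0,0,1,0,0,0,0,0,0,1,0,0,0,0,0,0,1,0,-10,0,0,0,0,1,0,-20,0,0,0,0,1,0,-30,0,0,0,0,1,0,-25,0,0,0,0,1,0,0,0,0,0,0,1])

```text
time: 19.33
tcp_pos: [428.9, -281.0, 242.2]
orientation: [-1.572, -0.049, 0.035]
force: [0.4, -0.2, 0.1]
opening: 1.003
```

```bash
python3 - <<'E'
from h import *
show(); s=snap('wrist','w12')
hsv=cv2.cvtColor(s['pixels'].astype(np.uint8),cv2.COLOR_BGR2HSV);m=cv2.inRange(hsv,np.array((105,140,80)),np.array((125,255,255)))
n,l,st,c=cv2.connectedComponentsWithStats(m);i=1+st[1:,4].argsort()[-3:];print(st[i],c[i])
R=Rapp(.05-np.pi/2,np.radians(20),1)
print('cur->')
plan([((440,-140,240),R)],wmax=6.9)
E
```

```text
t 19.3333 tcp [ 428.9 -281.   242.2] F [ 0.4 -0.2  0.1] op 1.003
[[ 0.999  0.009 -0.053]
 [ 0.053 -0.002  0.999]
 [ 0.009 -1.    -0.002]]
q [ 0.881  0.352 -0.534  1.838  0.208  0.998  0.314]
[[ 136  380   10    3   15]
 [ 281  157   27   60 1178]
 [ 317  157   28   60 1298]] [[140.66666667 381.13333333]
 [295.79202037 186.62988115]
 [328.21879815 186.70724191]]
cur->
-- 27 rows to [ 440. -140.  240.]
0.7,0,5.2, 0,5.5,-3.8, 1,
0.2,0,5.2, 0,5.5,-3.8, 1,
-0.3,0,5.2, 0,5.5,-3.8, 1,
-0.8,0,5.2, 0,5.5,-3.8, 1,
-1.3,-0.1,5.1, 0,5.5,-3.8, 1,
-1.7,-0.2,4.9, 0,5.5,-3.8, 1,
-2.2,-0.3,4.7, 0,5.5,-3.8, 1,
-2.6,-0.5,4.5, 0,5.5,-3.8, 1,
-3,-0.7,4.2, 0,5.5,-3.8, 1,
-3.3,-0.9,3.9, 0,5.5,-3.8, 1,
-3.6,-1.1,3.6, 0,5.5,-3.8, 1,
-3.9,-1.4,3.3, 0,5.5,-3.8, 1,
-4.1,-1.6,2.9, 0,5.5,-3.8, 1,
-4.2,-1.9,2.5, 0,5.5,-3.8, 1,
-4.3,-2.2,2.1, 0,5.5,-3.8, 1,
-4.3,-2.5,1.7, 0,5.5,-3.8, 1,
-4.3,-2.8,1.3, 0,5.5,-3.8, 1,
-4.2,-3,0.9, 0,5.5,-3.8, 1,
-4,-3.3,0.5, 0,5.5,-3.8, 1,
-3.8,-3.6,0.1, 0,5.5,-3.8, 1,
-3.6,-3.8,-0.3, 0,5.5,-3.8, 1,
-3.3,-4,-0.6, 0,5.5,-3.8, 1,
-2.9,-4.3,-0.9, 0,5.5,-3.8, 1,
-2.5,-4.4,-1.2, 0,5.5,-3.8, 1,
-2.1,-4.6,-1.4, 0,5.5,-3.8, 1,
-1.7,-4.7,-1.6, 0,5.5,-3.8, 1,
-1.2,-4.8,-1.7, 0,5.5,-3.8, 1
```

View pics/w12.png

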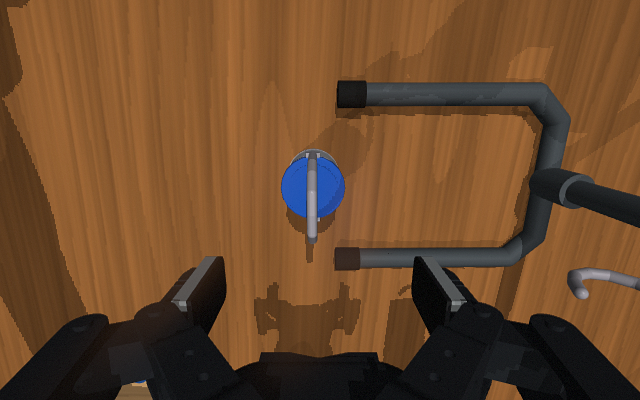

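```bash
cat > path.py <<'E'
from srch import *
W=load('w12');S=load('s7')
lid=onz(W,312.5,187,81);print('lid',lid,'tip',onz(W,583,295,252),'legs',onz(W,312,153,85),onz(W,312,238,156))
R=Rapp(.05-np.pi/2,np.radians(20),1)
can=np.array([427,-281,52.])
st=robot.state();q=np.array(st['joint_positions']);print(fk2(q,o)[0]-st['tcp_pos'])
pre=ik(can-R[:,1]*95+[0,0,40],R,np.array([-.1,1.,-.4,2.2,1.3,1.5,1.27]),o,w=.05);print(pre[0].round(2),pre[1:],fk2(pre[0],o)[0])
for s in np.linspace(0,1,6):
    qq=q+s*(pre[0]-q);p,RR=fk2(qq,o);print(round(s,2),p.round(),'x',RR[:,0].round(2),'y',RR[:,1].round(2),'elb',pts(qq)[0].round(),'wr',pts(qq)[1].round())
E
python3 path.py
```

```text
lid [ 424.61791508 -282.63290723   81.        ] tip [ 557.31443596 -287.76951801  252.        ] legs [ 422.58667246 -248.7344643    85.        ] [ 425.95379061 -305.08558677  156.        ]
[ 0.03131504  0.18321261 -0.03930643]
[-0.15  0.91 -0.45  2.31  1.2   1.54  1.41] (np.float64(4.1256499148683255e-05), np.float64(3.4201066474789134e-05)) [ 422.53831927 -191.84078069  124.49187496]
0.0 [ 428. -281.  240.] x [1.   0.05 0.01] y [ 0.01 -0.   -1.  ] elb [ 119. -185.  811.] wr [ 434. -284.  600.]
0.2 [ 377. -236.  172.] x [ 0.78  0.55 -0.28] y [-0.28 -0.09 -0.96] elb [ 200. -193.  784.] wr [ 487. -205.  517.]
0.4 [ 337. -223.  136.] x [ 0.26  0.85 -0.46] y [-0.45 -0.31 -0.84] elb [ 284. -173.  750.] wr [ 513. -110.  438.]
0.6 [ 330. -227.  124.] x [-0.36  0.81 -0.46] y [-0.46 -0.59 -0.67] elb [ 363. -125.  711.] wr [509. -10. 365.]
0.8 [ 362. -224.  124.] x [-0.84  0.46 -0.29] y [-0.28 -0.83 -0.49] elb [428. -50. 666.] wr [475.  85. 301.]
1.0 [ 423. -192.  124.] x [-1.   -0.05 -0.  ] y [ 0.05 -0.94 -0.34] elb [470.  44. 616.] wr [417. 163. 246.]
```

```bash
cat > path2.py <<'E'
from srch import *
from scipy.spatial.transform import Slerp
R=Rapp(.05-np.pi/2,np.radians(20),1)
can=np.array([426,-281.5,52.])
st=robot.state();q=np.array(st['joint_positions']);Rn=Ro.from_rotvec(st['orientation']).as_matrix()
pre=ik(can-R[:,1]*45,R,np.array([-.1,1.,-.4,2.2,1.3,1.5,1.27]),o,w=.05)
print('pre',pre[0].round(2),pre[1:],fk2(pre[0],o)[0],pts(pre[0])[1])
RM=fk2(q+.5*(pre[0]-q),o)[1]
W=[((430,-120,290),Rn),((430,-120,290),RM),((424,-200,200),R),(can-R[:,1]*45,R),(can+R[:,1]*19,R)]
p0,R0=np.array(st['tcp_pos']),Rn;qq=q
for tp,tR in W:
    tp=np.array(tp,float);sl=Slerp([0,1],Ro.from_matrix([R0,tR]))
    n=max(2,int(np.ceil(np.degrees(np.linalg.norm(Ro.from_matrix(R0.T@tR).as_rotvec()))/6.8)),int(np.linalg.norm(tp-p0)/20))
    mx=0;e=0
    for s in np.linspace(0,1,n+1)[1:]:
        r=ik(p0+s*(tp-p0),sl(s).as_matrix(),qq,o,w=.02);mx=max(mx,np.abs(r[0]-qq).max());e=max(e,r[1]+r[2]);qq=r[0]
    print(tp.round(),'q',qq.round(2),'maxstep',mx.round(2),'err',round(e,2),'n',n,'wr',pts(qq)[1].round(),'el',pts(qq)[0].round())
    p0,R0=tp,tR
pickle.dump((W,RM),open('w.pkl','wb'))
plan(W[:3],wmax=6.8)
E
python3 path2.py
```

```text
pre [-0.09  1.03 -0.39  2.33  1.35  1.5   1.31] (np.float64(1.8189308313498428e-05), np.float64(2.0723646485895133e-05)) [ 423.88658413 -239.26666481   67.39090654] [418.81086735 116.79795664 187.82829204]
[ 430. -120.  290.] q [ 0.68  0.21 -0.62  1.9   0.14  1.07  0.05] maxstep 0.04 err 0.0 n 8 wr [ 437. -122.  649.] el [  93. -107.  836.]
[ 430. -120.  290.] q [ 0.34  0.62 -0.81  1.64  0.58  1.84  0.83] maxstep 0.07 err 0.0 n 14 wr [625.  50. 553.] el [ 331. -138.  732.]
[ 424. -200.  200.] q [ 0.19  0.89 -0.98  2.3   1.14  1.95  1.46] maxstep 0.06 err 0.0 n 14 wr [424. 154. 323.] el [ 461. -105.  615.]
[ 424. -239.   67.] q [ 0.2   1.17 -0.83  2.32  1.34  1.93  1.26] maxstep 0.05 err 0.0 n 6 wr [423. 116. 188.] el [ 535. -128.  474.]
[ 427. -299.   46.] q [ 0.31  1.2  -0.77  2.33  1.49  1.92  1.31] maxstep 0.05 err 0.0 n 3 wr [428.  55. 167.] el [ 522. -189.  459.]
-- 5 rows to [ 430. -120.  290.]
5 x: 2.1,-9.9,32.1, 0,0,0, 1
-- 14 rows to [ 430. -120.  290.]
14 x: 0,0,0, 0.1,-5.4,3.4, 1
-- 14 rows to [ 424. -200.  200.]
-1.5,7.5,-3.9, 0.4,-5.3,3.7, 1,
-1.4,7.6,-3.8, 0.4,-5.3,3.7, 1,
-1.2,7.7,-3.7, 0.4,-5.3,3.7, 1,
-1.1,7.7,-3.7, 0.4,-5.3,3.7, 1,
-0.9,7.8,-3.6, 0.4,-5.3,3.7, 1,
-0.7,7.8,-3.6, 0.4,-5.3,3.7, 1,
-0.5,7.8,-3.6, 0.4,-5.3,3.7, 1,
-0.4,7.8,-3.6, 0.4,-5.3,3.7, 1,
-0.2,7.8,-3.6, 0.4,-5.3,3.7, 1,
0,7.8,-3.7, 0.4,-5.3,3.7, 1,
0.2,7.8,-3.7, 0.4,-5.3,3.7, 1,
0.3,7.7,-3.8, 0.4,-5.3,3.7, 1,
0.5,7.7,-3.9, 0.4,-5.3,3.7, 1,
0.6,7.6,-4, 0.4,-5.3,3.7, 1
```

```bash
cat > sim.py <<'E'
from srch import *
from scipy.spatial.transform import Slerp
def run(W,q,p0,R0,verb=True):
    qq=q
    for tp,tR in W:
        tp=np.array(tp,float);tR=R0 if tR is None else tR;sl=Slerp([0,1],Ro.from_matrix([R0,tR]))
        n=max(2,int(np.ceil(np.degrees(np.linalg.norm(Ro.from_matrix(R0.T@tR).as_rotvec()))/6.8)),int(np.linalg.norm(tp-p0)/25))
        mx=0;e=0
        for s in np.linspace(0,1,n+1)[1:]:
            r=ik(p0+s*(tp-p0),sl(s).as_matrix(),qq,o,w=.02);mx=max(mx,np.abs(r[0]-qq).max());e=max(e,r[1]+r[2]);qq=r[0]
        if verb:print(tp.round(),'q',qq.round(2),'st',mx.round(2),'e',round(e,2),n,'wr',pts(qq)[1].round(),'el',pts(qq)[0].round())
        p0,R0=tp,tR
    return qq
if __name__=='__main__':
    # check against known move
    R8=np.c_[[.998,.054,-.01],[-.01,.005,-1],[-.054,.999,.006]];u,_,v=np.linalg.svd(R8);R8=u@v
    R9=np.c_[[.526,.85,-.019],[.552,-.358,-.753],[-.647,.386,-.658]];u,_,v=np.linalg.svd(R9);R9=u@v
    print('actual [0.11 .119 -.619 2.349 1.238 .732 -.458]');run([((492,-39.9,276.4),R9)],np.array([.432,.509,-.585,1.66,.304,1.076,-.189]),np.array([585,-78.4,221.1]),R8)
    st=robot.state();q=np.array(st['joint_positions']);p=np.array(st['tcp_pos']);Rn=Ro.from_rotvec(st['orientation']).as_matrix()
    can=np.array([426,-281.5,52.]);hk=np.array([575,-286,162.])
    for rel,t in((-90,20),(-100,20),(-80,20)):
        R=Rapp(.05+np.radians(rel),np.radians(t),-1);print('sg-1',rel)
        run([((430,-120,290),Rn),((424,-200,200),R),(can-R[:,1]*45,R),(can+R[:,1]*19,R),(can+R[:,1]*19+[0,0,110],R),(hk+R[:,1]*19,R)],q,p,Rn)
    print('via yaw first')
    R=Rapp(.05-np.pi/2,np.radians(20),-1)
    run([((500,0,290),Rn),((500,100,290),R),((424,-200,200),R),(can-R[:,1]*45,R),(can+R[:,1]*19,R)],q,p,Rn)
E
python3 sim.py
```

```text
actual [0.11 .119 -.619 2.349 1.238 .732 -.458]
[492. -40. 276.] q [ 0.14  0.12 -0.65  2.35  1.24  0.74 -0.46] st 0.12 e 0.0 11 wr [307. 106. 555.] el [ 85. -37. 846.]
sg-1 -90
[ 430. -120.  290.] q [ 0.68  0.21 -0.62  1.9   0.14  1.07  0.05] st 0.05 e 0.0 6 wr [ 437. -122.  649.] el [  93. -107.  836.]
[ 424. -200.  200.] q [-0.16  0.72 -0.4   2.31  1.16  1.52 -1.54] st 0.17 e 0.0 11 wr [418. 154. 324.] el [397.  37. 698.]
[ 424. -239.   67.] q [-0.12  1.03 -0.34  2.33  1.35  1.46 -1.83] st 0.06 e 0.0 5 wr [418. 117. 188.] el [508.  32. 560.]
[ 427. -299.   46.] q [-0.02  1.07 -0.28  2.34  1.5   1.45 -1.85] st 0.08 e 0.0 2 wr [423.  57. 166.] el [521. -21. 537.]
[ 427. -299.  156.] q [-0.01  0.81 -0.3   2.37  1.41  1.44 -1.62] st 0.07 e 0.0 4 wr [424.  56. 278.] el [434. -27. 662.]
[ 576. -304.  156.] q [ 0.02  0.86 -0.26  1.98  1.43  1.46 -1.27] st 0.08 e 0.0 5 wr [573.  50. 283.] el [448. -41. 644.]
sg-1 -100
[ 430. -120.  290.] q [ 0.68  0.21 -0.62  1.9   0.14  1.07  0.05] st 0.05 e 0.0 6 wr [ 437. -122.  649.] el [  93. -107.  836.]
[ 424. -200.  200.] q [-0.15  0.74 -0.35  2.17
[... 1247 characters left out ...]
2  1.71  1.93 -1.26] st 0.09 e 0.0 5 wr [523.  42. 284.] el [ 455. -226.  562.]
via yaw first
[500.   0. 290.] q [ 0.39  0.3  -0.65  1.79  0.2   1.11 -0.27] st 0.06 e 0.0 11 wr [508.   1. 650.] el [168. -96. 821.]
[500. 100. 290.] q [-0.57  0.75 -0.4   1.68  0.86  1.94 -1.22] st 0.14 e 0.0 11 wr [488. 450. 418.] el [359. 196. 688.]
[ 424. -200.  200.] q [-0.21  0.71 -0.33  2.31  1.16  1.48 -1.53] st 0.06 e 0.0 12 wr [417. 154. 324.] el [390.  55. 703.]
[ 424. -239.   67.] q [-0.16  1.02 -0.28  2.33  1.35  1.41 -1.82] st 0.07 e 0.0 5 wr [418. 117. 188.] el [503.  52. 565.]
[ 427. -299.   46.] q [-0.06  1.07 -0.22  2.34  1.51  1.39 -1.86] st 0.08 e 0.0 2 wr [422.  57. 166.] el [519.  -0. 541.]
```

```bash
cat > p3.py <<'E'
from sim import *
st=robot.state();q=np.array(st['joint_positions']);p=np.array(st['tcp_pos']);Rn=Ro.from_rotvec(st['orientation']).as_matrix()
can=np.array([426,-281.7,52.])
R=Rapp(.052-np.pi/2,np.radians(22),-1)
W=[((430,-120,290),Rn),((424,-190,200),R),(can-R[:,1]*50,R),(can+R[:,1]*19,R)]
run(W,q,p,Rn)
plan(W[:2],wmax=6.5)
E
python3 p3.py
```

```text
[ 430. -120.  290.] q [ 0.68  0.21 -0.62  1.9   0.14  1.07  0.05] st 0.05 e 0.0 6 wr [ 437. -122.  649.] el [  93. -107.  836.]
[ 424. -190.  200.] q [-0.16  0.7  -0.42  2.3   1.14  1.5  -1.51] st 0.18 e 0.0 10 wr [418. 160. 336.] el [387.  36. 707.]
[ 424. -235.   71.] q [-0.11  0.99 -0.35  2.34  1.35  1.43 -1.81] st 0.06 e 0.0 5 wr [418. 116. 203.] el [498.  27. 577.]
[ 427. -299.   45.] q [ 0.    1.05 -0.29  2.35  1.52  1.42 -1.84] st 0.08 e 0.0 2 wr [423.  53. 177.] el [514. -30. 550.]
-- 5 rows to [ 430. -120.  290.]
5 x: 2.1,-9.9,32.1, 0,0,0, 1
-- 11 rows to [ 424. -190.  200.]
-0.9,8.2,-6.3, -6.2,0,0, 1,
-0.9,8.8,-5.4, -6.2,0,0, 1,
-0.9,9.3,-4.4, -6.2,0,0, 1,
-0.9,9.8,-3.4, -6.2,0,0, 1,
-0.9,10.1,-2.3, -6.2,0,0, 1,
-0.9,10.3,-1.2, -6.2,0,0, 1,
-0.9,10.3,-0.1, -6.2,0,0, 1,
-0.9,10.3,1, -6.2,0,0, 1,
-0.9,10.1,2.1, -6.2,0,0, 1,
-0.9,9.8,3.2, -6.2,0,0, 1,
-0.9,9.4,4.2, -6.2,0,0, 1
```

arm_command(steps=[2,-15,25,0,0,0,1,2,-12,32,0,0,0,1,2,-10,34,0,0,0,1,2,-6,34,0,0,0,1,2,-6,34,0,0,0,1,-0.9,8.2,-6.3,-6.2,0,0,1,-0.9,8.8,-5.4,-6.2,0,0,1,-0.9,9.3,-4.4,-6.2,0,0,1,-0.9,9.8,-3.4,-6.2,0,0,1,-0.9,10,-2.3,-6.2,0,0,1,-0.9,10,-1.2,-6.2,0,0,1,-0.9,10,0,-6.2,0,0,1,-0.9,10,1,-6.2,0,0,1,-0.9,10,2,-6.2,0,0,1,-0.9,10,3,-6.2,0,0,1,-0.9,9,4,-6.2,0,0,1,0,0,0,0,0,0,1])

```text
time: 20.8
tcp_pos: [430.5, -186.5, 199.6]
orientation: [-2.812, -0.099, -0.025]
force: [0.8, 0.1, -0.9]
opening: 0.994
```

```bash
cat > p4.py <<'E'
from sim import *
show()
st=robot.state();q=np.array(st['joint_positions']);p=np.array(st['tcp_pos']);Rn=Ro.from_rotvec(st['orientation']).as_matrix()
print('elbow',pts(q))
can=np.array([426,-281.7,52.])
R=Rapp(.052-np.pi/2,np.radians(22),-1)
W=[((423,-200,140),R),(can-R[:,1]*50,R)]
run(W+[(can+R[:,1]*19,R)],q,p,Rn)
plan(W,vmax=22)
E
python3 p4.py
```

```text
t 20.8 tcp [ 430.5 -186.5  199.6] F [ 0.8  0.1 -0.9] op 0.994
[[ 0.997  0.071  0.006]
 [ 0.065 -0.944  0.323]
 [ 0.029 -0.321 -0.947]]
q [-0.203  0.746 -0.401  2.302  1.157  1.543 -1.589]
elbow (array([404.89139996,  54.65195835, 688.3691388 ]), array([416.05552265, 171.31616834, 313.85941998]))
[ 423. -200.  140.] q [-0.16  0.83 -0.4   2.33  1.21  1.47 -1.66] st 0.05 e 0.0 2 wr [417. 151. 274.] el [442.  43. 651.]
[ 424. -235.   71.] q [-0.11  0.99 -0.35  2.34  1.35  1.44 -1.81] st 0.05 e 0.0 3 wr [418. 116. 203.] el [498.  26. 577.]
[ 427. -299.   45.] q [ 0.    1.05 -0.29  2.35  1.52  1.42 -1.84] st 0.08 e 0.0 2 wr [423.  53. 177.] el [514. -30. 550.]
-- 3 rows to [ 423. -200.  140.]
-3.4,10.5,17.3, 1.1,-0.4,0.4, 1,
-3.2,10.8,17.2, 1.1,-0.4,0.4, 1,
-3,11.1,17, 1.1,-0.4,0.4, 1
-- 4 rows to [ 423.6 -235.4   70.7]
4 x: -0.3,14.7,12.7, 0,0,0, 1
```

Excellent, as predicted. Continue to the pre-grasp.

arm_command(steps=[-3.4,10.5,17,1.1,-0.4,0.4,1,-3.2,11,17,1.1,-0.4,0.4,1,-3,11,17,1.1,-0.4,0.4,1,-0.3,14,14,0,0,0,1,-0.3,14,14,0,0,0,1,-0.3,14,13,0,0,0,1,0,8,8,0,0,0,1,0,0,0,0,0,0,1,0,0,0,0,0,0,1])

```text
time: 21.55
tcp_pos: [423.4, -226.6, 73.5]
orientation: [-2.726, -0.067, 0.016]
force: [-0.6, -0.1, -0.9]
opening: 0.999
```

```bash
cat > p5.py <<'E'
from sim import *
show()
can=np.array([426,-281.7,52.])
R=Rapp(.052-np.pi/2,np.radians(22),-1)
p,Rn=pose();d=Rn.T@(can+R[:,1]*19-p);print('to grasp in tool',d.round(1))
plan([(can+R[:,1]*19,R)],vmax=15)
s=snap('scene','s8'); snap('wrist','w13');snap('top','t8')
cv2.imwrite('pics/s8c.png',cv2.resize(s['pixels'][60:260,120:360],None,fx=3.3,fy=3))
E
python3 p5.py
```

```text
t 21.55 tcp [ 423.4 -226.6   73.5] F [-0.6 -0.1 -0.9] op 0.999
[[ 0.999  0.045 -0.021]
 [ 0.049 -0.914  0.403]
 [-0.001 -0.403 -0.915]]
q [-0.112  0.97  -0.369  2.336  1.332  1.415 -1.781]
to grasp in tool [-0.1 78.1 -3.2]
-- 6 rows to [ 426.9 -299.3   44.9]
0,13,-0.5, -0.3,0,0, 1,
0,13,-0.5, -0.3,0,0, 1,
0,13,-0.4, -0.3,0,0, 1,
0,13,-0.3, -0.3,0,0, 1,
0,13,-0.3, -0.3,0,0, 1,
0,13,-0.2, -0.3,0,0, 1
```

View pics/s8c.png

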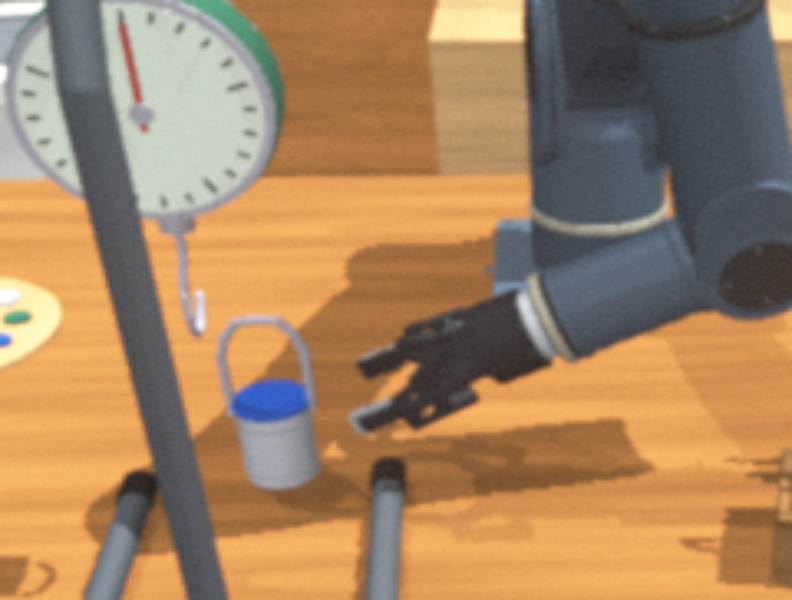

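View pics/w13.png

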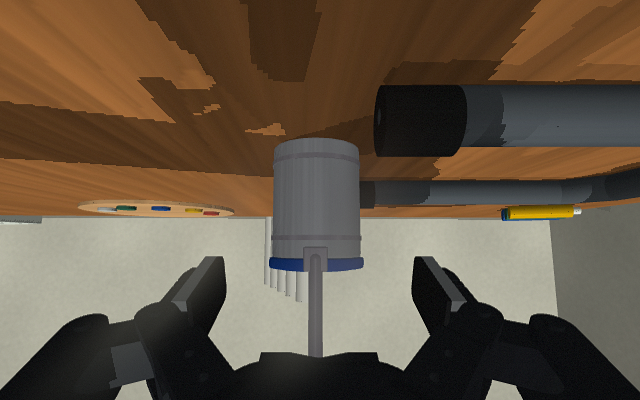

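arm_command(steps=[0,13,-0.5,-0.3,0,0,1,0,14,-0.5,-0.3,0,0,1,0,14,-0.4,-0.3,0,0,1,0,13,-0.3,-0.3,0,0,1,0,11,-0.3,-0.2,0,0,1,0,7,0,0,0,0,1,0,0,0,0,0,0,1,0,0,0,0,0,0,1])

```text
time: 22.37
tcp_pos: [432.0, -291.2, 51.7]
orientation: [-2.747, -0.081, 0.002]
force: [-0.7, 0.7, -0.4]
opening: 1.0
```

```bash
sed -i 's/s8/s9/g;s/w13/w14/;s/t8/t9/' p5.py; python3 p5.py
```

```text
t 22.3667 tcp [ 432.  -291.2   51.7] F [-0.7  0.7 -0.4] op 1.0
[[ 0.998  0.056 -0.012]
 [ 0.057 -0.922  0.383]
 [ 0.01  -0.383 -0.924]]
q [-0.012  1.032 -0.297  2.344  1.504  1.412 -1.825]
to grasp in tool [-5.6  9.8  3.2]
-- 1 rows to [ 426.9 -299.3   44.9]
1 x: -5.6,9.8,3.2, -0.5,-0.4,0.5, 1
```

View pics/s9c.png

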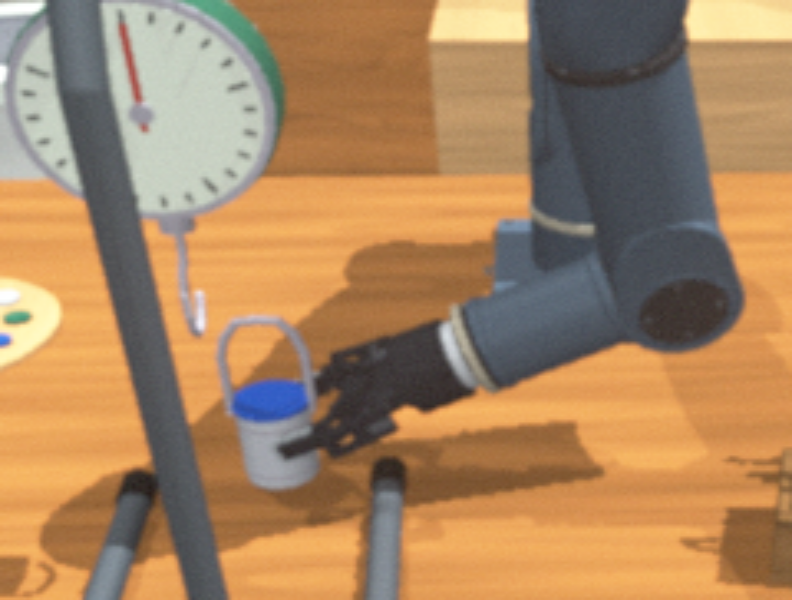

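View pics/w14.png

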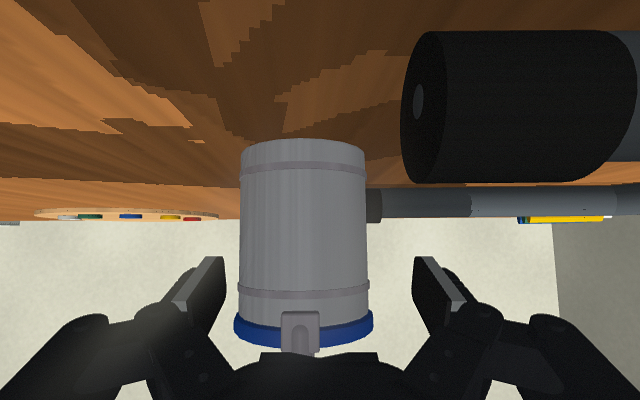

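arm_command(steps=[-3,2.5,0.5,-0.2,-0.2,0.2,1,-3,3,0.5,-0.2,-0.2,0.2,1,0,0,0,0,0,0,1])

```text
time: 22.77
tcp_pos: [426.9, -294.9, 48.6]
orientation: [-2.754, -0.077, 0.013]
force: [0.3, 0.1, 0.3]
opening: 1.0
```

```bash
sed -i 's/s9/s10/g;s/w14/w15/;s/t9/t10/' p5.py; python3 p5.py
```

```text
t 22.7667 tcp [ 426.9 -294.9   48.6] F [0.3 0.1 0.3] op 1.0
[[ 0.998  0.052 -0.019]
 [ 0.056 -0.925  0.377]
 [ 0.002 -0.377 -0.926]]
q [-0.01   1.045 -0.292  2.351  1.509  1.416 -1.836]
to grasp in tool [-0.2  5.5  1.8]
-- 1 rows to [ 426.9 -299.3   44.9]
1 x: -0.2,5.5,1.8, -0.2,0,0.2, 1
```

View pics/w15.png

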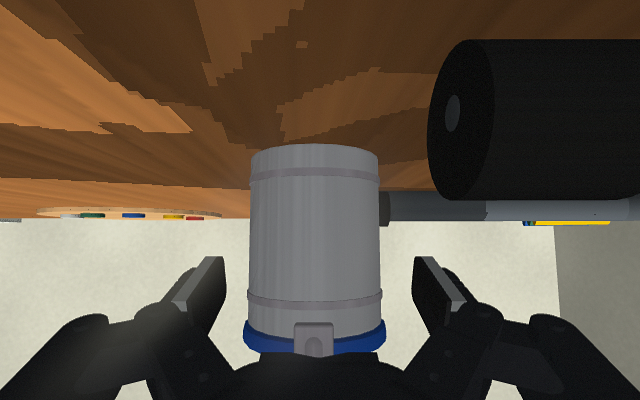

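arm_command(steps=[-1,0,0,0,0,0,1,0,0,0,0,0,0,0.5,0,0,0,0,0,0,0.5,0,0,0,0,0,0,0.4,0,0,0,0,0,0,0.4,0,0,0,0,0,0,0.4,0,0,0,0,0,0,0.4], newtons=60)

```text
time: 23.5
tcp_pos: [426.2, -294.6, 49.0]
orientation: [-2.754, -0.078, 0.012]
force: [-0.7, 1.5, 1.2]
opening: 0.68
```

```bash
sed -i 's/s10/s11/g;s/w15/w16/;s/t10/t11/' p5.py; python3 p5.py
```

```text
t 23.5 tcp [ 426.2 -294.6   49. ] F [-0.7  1.5  1.2] op 0.68
[[ 0.998  0.053 -0.019]
 [ 0.056 -0.925  0.377]
 [ 0.002 -0.377 -0.926]]
q [-0.011  1.045 -0.293  2.353  1.508  1.416 -1.839]
to grasp in tool [0.5 6.  2. ]
-- 1 rows to [ 426.9 -299.3   44.9]
1 x: 0.5,6,2, -0.2,0,0.3, 1
```

View pics/w16.png

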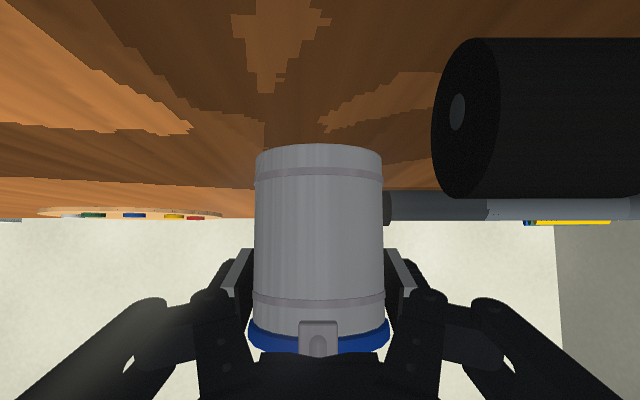

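View pics/s11c.png

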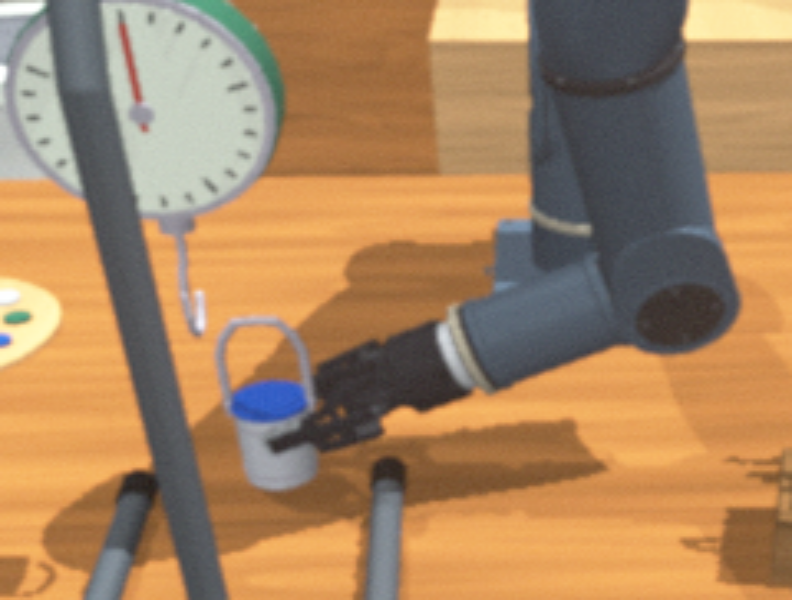

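arm_command(steps=[0,0,0,0,0,0,0,0,-1.5,-3.7,0,0,0,0,0,-4,-9,0,0,0,0,0,-6,-15,0,0,0,0,0,-6.8,-16.7,0,0,0,0,0,-6.8,-16.7,0,0,0,0,0,-6.8,-16.7,0,0,0,0,0,-5,-12,0,0,0,0,0,-3,-8,0,0,0,0,0,-1,-3,0,0,0,0,0,0,0,0,0,0,0,0,0,0,0,0,0,0])

```text
time: 24.65
tcp_pos: [425.9, -290.5, 158.7]
orientation: [-2.732, -0.082, 0.017]
force: [-0.3, 0.3, -7.3]
opening: 0.682
```

```bash
cat > p6.py <<'E'
from sim import *
import sys
show();p,Rn=pose();q=np.array(robot.state()['joint_positions']);print('elb',pts(q)[0].round(),pts(q)[1].round())
R=Rapp(.054-np.pi/2,np.radians(22.15),-1)
# can relative in tool frame at grasp time
R0=np.c_[[.998,.056,.002],[.053,-.925,-.377],[-.019,.377,-.926]];u,_,v=np.linalg.svd(R0);R0=u@v
bt=R0.T@(np.array([425.3,-281.8,160])-[426.2,-294.6,49.]);bu=R0.T@(np.array([425.3,-281.8,0])-[426.2,-294.6,49.])
print('bar now',(p+Rn@bt).round(1),'can up axis',((Rn@(bt-bu))/160).round(3),'F',np.round(robot.state()['force'],1))
seat=np.array([576,-286.3,240.])
for off in ((-45,0,30),(0,0,30),(0,0,4)):
    tgt=seat+np.array([off[0]*.9985,off[0]*.054,off[2]])-R0@bt
    print(off,'tcp target',tgt.round(1),'in tool',(Rn.T@(tgt-p)).round(1),'rot',Ro.from_matrix(Rn.T@R0).as_rotvec(degrees=True).round(2))
tag=sys.argv[1]
s=snap('scene','s'+tag);cv2.imwrite(f'pics/s{tag}c.png',cv2.resize(s['pixels'][60:260,100:300],None,fx=3.6,fy=3,interpolation=cv2.INTER_CUBIC))
E
python3 p6.py 20
```

```text
t 24.65 tcp [ 425.9 -290.5  158.7] F [-0.3  0.3 -7.3] op 0.682
[[ 0.998  0.055 -0.024]
 [ 0.06  -0.916  0.397]
 [ 0.    -0.398 -0.918]]
q [ 0.006  0.765 -0.327  2.372  1.402  1.388 -1.578]
elb [414. -31. 682.] [421.  57. 300.]
bar now [ 425.4 -280.2  269.9] can up axis [ 0.003 -0.022  1.   ] F [-0.3  0.3 -7.3]
(-45, 0, 30) tcp target [ 532.  -301.5  159. ] in tool [105.2  15.8  -7.2] rot [-1.27  0.2   0.15]
(0, 0, 30) tcp target [ 576.9 -299.1  159. ] in tool [150.2  16.   -7.3] rot [-1.27  0.2   0.15]
(0, 0, 4) tcp target [ 576.9 -299.1  133. ] in tool [150.2  26.4  16.6] rot [-1.27  0.2   0.15]
```

View pics/s20c.png

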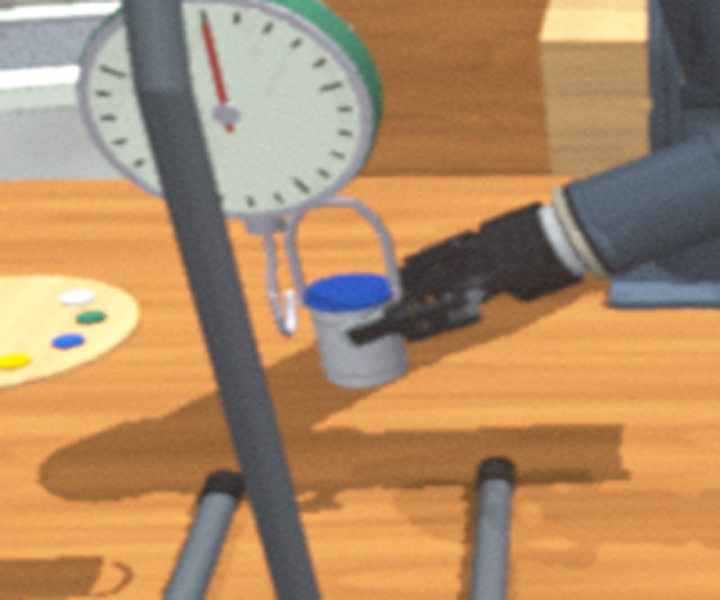

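arm_command(steps=[6,1,-0.5,-0.2,0,0,0,14,2.3,-1,-0.2,0,0,0,18,2.6,-1.2,-0.2,0,0,0,20,2.8,-1.2,-0.2,0,0,0,18,2.8,-1.2,-0.2,0,0,0,14,2.3,-1,-0.1,0,0,0,8,1.3,-0.6,-0.1,0,0,0,4,0.5,0,0,0,0,0,0,0,0,0,0,0,0])

```text
time: 25.45
tcp_pos: [532.7, -301.8, 150.3]
orientation: [-2.752, -0.079, 0.037]
force: [-0.2, 0.7, -7.5]
opening: 0.677
```

```bash
python3 p6.py 21; python3 - <<'E'
from h import *
snap('top','t21')
E
```

```text
t 25.45 tcp [ 532.7 -301.8  150.3] F [-0.2  0.7 -7.5] op 0.677
[[ 0.998  0.05  -0.037]
 [ 0.06  -0.924  0.378]
 [-0.015 -0.38  -0.925]]
q [ 0.034  0.824 -0.284  2.098  1.429  1.417 -1.335]
elb [436. -44. 658.] [530.  47. 288.]
bar now [ 533.8 -289.2  261.3] can up axis [ 0.018 -0.002  1.   ] F [-0.2  0.7 -7.5]
(-45, 0, 30) tcp target [ 532.  -301.5  159. ] in tool [-0.9 -3.6 -7.9] rot [-0.15  1.02 -0.17]
(0, 0, 30) tcp target [ 576.9 -299.1  159. ] in tool [44.1 -3.6 -8.6] rot [-0.15  1.02 -0.17]
(0, 0, 4) tcp target [ 576.9 -299.1  133. ] in tool [44.5  6.3 15.4] rot [-0.15  1.02 -0.17]
```

View pics/s21c.png

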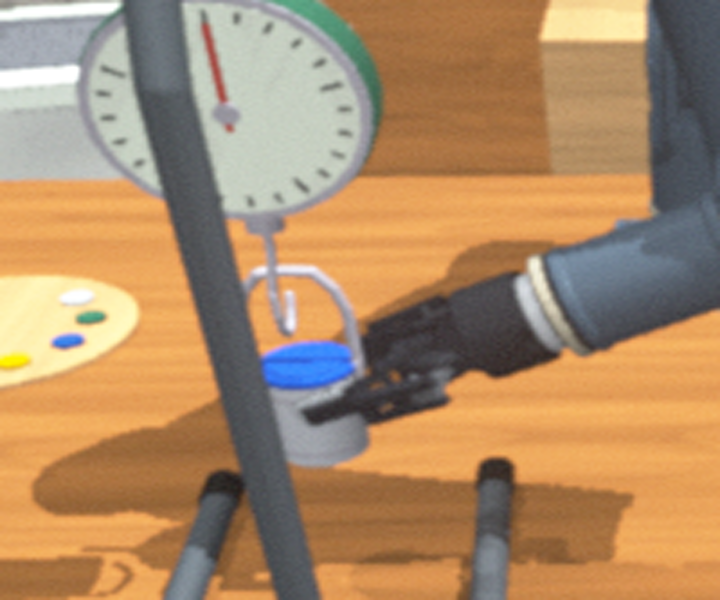

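View pics/t21.png

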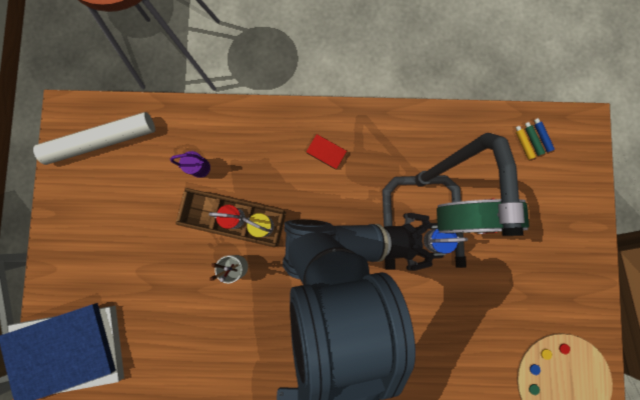

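```bash
python3 - <<'E'
from h import *
S=load('s21');T=load('t21');f=lambda X:(lambda p:((p[0]-100)*3.6,(p[1]-60)*3))(proj(S,X))
c,s=np.cos(.054),np.sin(.054);seat=np.array([576,-286.3,240])
W=lambda x,y,z:seat+[c*x-s*y,s*x+c*y,z]
for n,X in dict(tip=W(-19,0,12),bottom=W(0,0,-10),shank=W(0,0,62),gland=W(0,0,73)).items(): print(n,np.round(f(X)))
b=np.array([533.8,-289.2,261.3])
for y in(-16,16): print('bar',y,np.round(f(b+np.array([-s*y,c*y,0]))))
for y,z in((32.5,-34),(-32.5,-34)): print('leg',y,np.round(f(b+np.array([-s*y,c*y,z]))))
print('lid',np.round(f(b-[0,0,79])),'T bar',proj(T,b))
im=T['pixels'][190:280,380:540].astype(np.uint8);cv2.imwrite('pics/t21c.png',cv2.resize(im,None,fx=5,fy=5,interpolation=cv2.INTER_CUBIC))
for y in(-16,16): print('Tbar',((proj(T,b+np.array([-s*y,c*y,0]))-[380,190])*5).round())
for y in(-36,36): print('Tleg',((proj(T,b+np.array([-s*y,c*y,-34]))-[380,190])*5).round())
E
```

```text
tip [286. 296.]
bottom [288. 335.]
shank [266. 245.]
gland [263. 230.]
bar -16 [261. 271.]
bar 16 [315. 270.]
leg 32.5 [350. 309.]
leg -32.5 [244. 313.]
lid [309. 362.] T bar [454.74703487 238.52817974]
Tbar [410. 241.]
Tbar [337. 244.]
Tleg [426. 240.]
Tleg [269. 245.]
```

View pics/t21c.png

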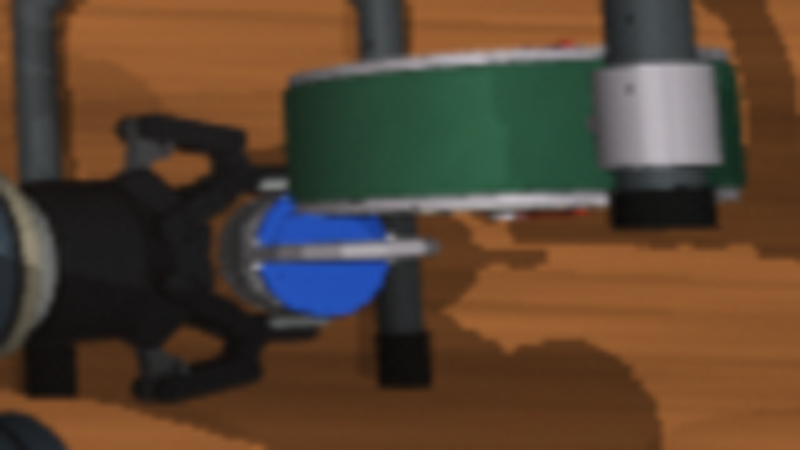

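arm_command(steps=[0,-1.8,-4.4,0,0.5,0,0,0,-1.8,-4.4,0,0.5,0,0,0,0,0,0,0,0,0,4,0,0,0,0,0,0,6,0,0,0,0,0,0,6,0,0,0,0,0,0,4,0,0,0,0,0,0,0,0,0,0,0,0,0])

```text
time: 26.22
tcp_pos: [551.3, -300.6, 161.9]
orientation: [-2.752, -0.073, 0.015]
force: [1.1, -0.7, -7.1]
opening: 0.679
```

```bash
python3 p6.py 22
```

```text
t 26.2167 tcp [ 551.3 -300.6  161.9] F [ 1.1 -0.7 -7.1] op 0.679
[[ 0.999  0.049 -0.021]
 [ 0.053 -0.924  0.378]
 [-0.001 -0.379 -0.925]]
q [ 0.035  0.812 -0.282  2.047  1.417  1.424 -1.288]
elb [431. -44. 663.] [549.  48. 301.]
bar now [ 550.8 -288.   272.9] can up axis [ 0.003 -0.002  1.   ] F [ 1.1 -0.7 -7.1]
(-45, 0, 30) tcp target [ 532.  -301.5  159. ] in tool [-19.4   1.    2.8] rot [-0.11  0.09 -0.24]
(0, 0, 30) tcp target [ 576.9 -299.1  159. ] in tool [25.6  0.9  2.8] rot [-0.11  0.09 -0.24]
(0, 0, 4) tcp target [ 576.9 -299.1  133. ] in tool [25.7 10.8 26.8] rot [-0.11  0.09 -0.24]
```

View pics/s22c.png

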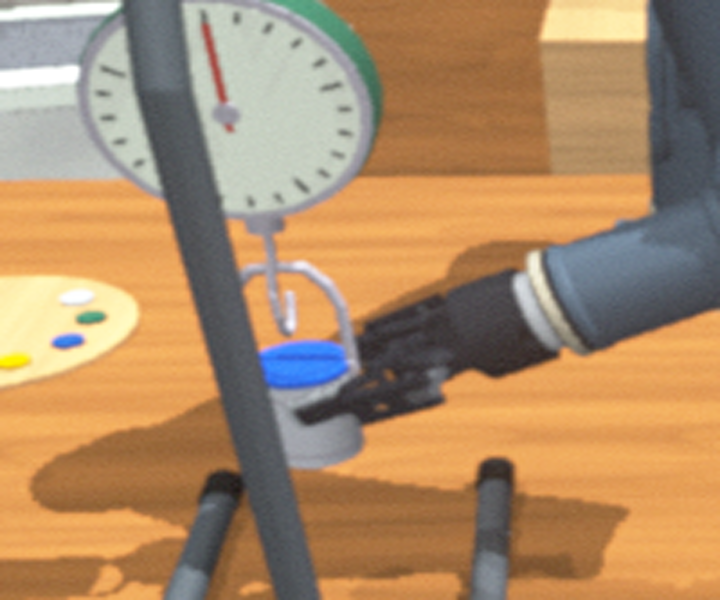

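arm_command(steps=[4,0,0,0,0,0,0,5,0.3,0.5,0,0,0,0,5,0.3,0.5,0,0,0,0,5,0,0,0,0,0,0,4,0,0,0,0,0,0,2,0,0,0,0,0,0,0,0,0,0,0,0,0])

```text
time: 26.85
tcp_pos: [578.2, -299.5, 159.8]
orientation: [-2.752, -0.071, 0.018]
force: [0.9, 0.2, -6.3]
opening: 0.682
```

```bash
python3 p6.py 23
```

```text
t 26.85 tcp [ 578.2 -299.5  159.8] F [ 0.9  0.2 -6.3] op 0.682
[[ 0.999  0.047 -0.022]
 [ 0.052 -0.924  0.378]
 [-0.003 -0.379 -0.925]]
q [ 0.034  0.832 -0.277  1.975  1.414  1.43  -1.233]
elb [439. -44. 655.] [576.  49. 299.]
bar now [ 577.9 -286.8  270.8] can up axis [ 0.005 -0.002  1.   ] F [ 0.9  0.2 -6.3]
(-45, 0, 30) tcp target [ 532.  -301.5  159. ] in tool [-46.2   0.    1. ] rot [-0.11  0.18 -0.31]
(0, 0, 30) tcp target [ 576.9 -299.1  159. ] in tool [-1.3 -0.1  0.9] rot [-0.11  0.18 -0.31]
(0, 0, 4) tcp target [ 576.9 -299.1  133. ] in tool [-1.2  9.8 24.9] rot [-0.11  0.18 -0.31]
```

View pics/s23c.png

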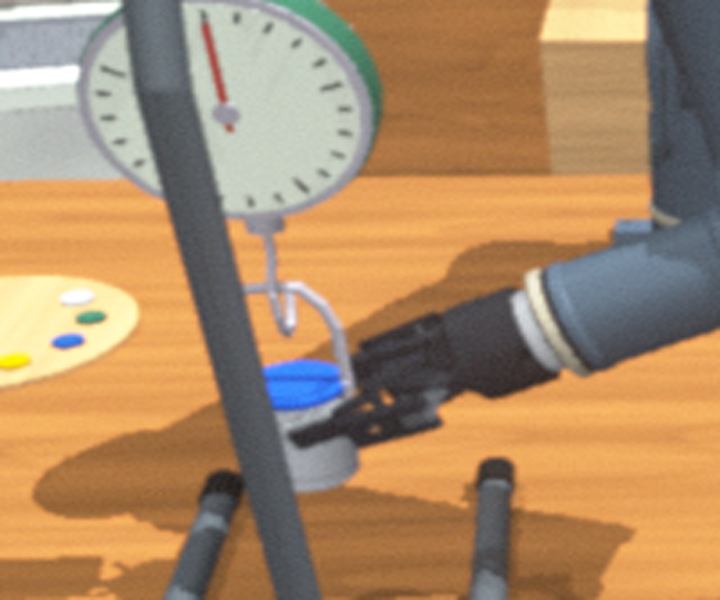

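arm_command(steps=[-0.3,1.1,2.8,0,0,0,0,-0.3,1.5,3.7,0,0,0,0,-0.3,1.5,3.7,0,0,0,0,-0.3,1.5,3.7,0,0,0,0,0,1.5,3.7,0,0,0,0,0,1.5,3.7,0,0,0,0,0,0,0,0,0,0,0])

```text
time: 27.48
tcp_pos: [575.5, -299.5, 133.9]
orientation: [-2.752, -0.071, 0.02]
force: [-0.9, -0.3, -6.8]
opening: 0.68
```

```bash
python3 p6.py 24
```

```text
t 27.4833 tcp [ 575.5 -299.5  133.9] F [-0.9 -0.3 -6.8] op 0.68
[[ 0.999  0.047 -0.024]
 [ 0.052 -0.924  0.379]
 [-0.004 -0.379 -0.925]]
q [ 0.031  0.876 -0.273  1.983  1.43   1.425 -1.283]
elb [455. -43. 635.] [573.  49. 273.]
bar now [ 575.4 -286.9  245. ] can up axis [ 0.007 -0.002  1.   ] F [-0.9 -0.3 -6.8]
(-45, 0, 30) tcp target [ 532.  -301.5  159. ] in tool [-43.7  -9.7 -22.9] rot [-0.13  0.26 -0.35]
(0, 0, 30) tcp target [ 576.9 -299.1  159. ] in tool [  1.3  -9.8 -23.1] rot [-0.13  0.26 -0.35]
(0, 0, 4) tcp target [ 576.9 -299.1  133. ] in tool [1.4 0.  1. ] rot [-0.13  0.26 -0.35]
```

View pics/s24c.png

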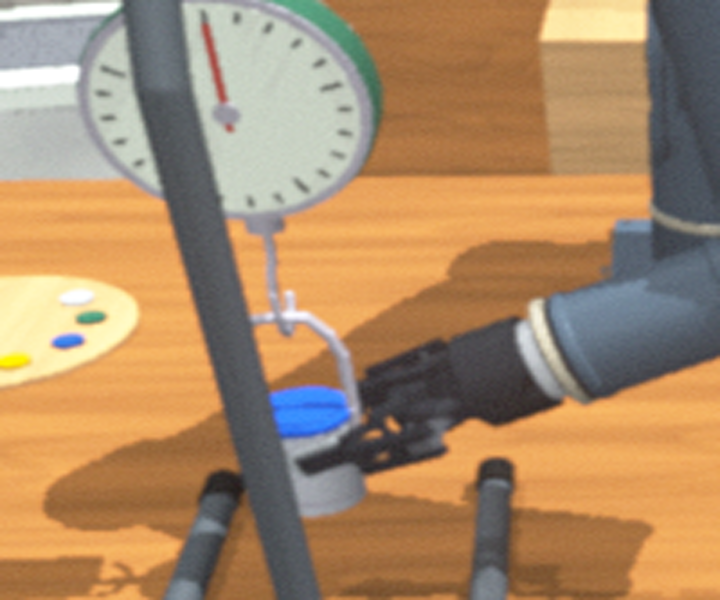

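arm_command(steps=[0,0.6,1.5,0,0,0,0,0,0.6,1.5,0,0,0,0,0,0.6,1.5,0,0,0,0,0,0.6,1.5,0,0,0,0,0,0.6,1.5,0,0,0,0,0,0.6,1.5,0,0,0,0,0,0.6,1.5,0,0,0,0,0,0.6,1.5,0,0,0,0,0,0.6,1.5,0,0,0,0,0,0.6,1.5,0,0,0,0,0,0.6,1.5,0,0,0,0,0,0.6,1.5,0,0,0,0])

```text
time: 28.53
tcp_pos: [576.1, -300.2, 115.8]
orientation: [-2.756, -0.071, 0.015]
force: [-0.5, 1.2, -3.7]
opening: 0.679
```

```bash
python3 p6.py 25
```

```text
t 28.5333 tcp [ 576.1 -300.2  115.8] F [-0.5  1.2 -3.7] op 0.679
[[ 0.999  0.047 -0.02 ]
 [ 0.051 -0.926  0.375]
 [-0.001 -0.375 -0.927]]
q [ 0.028  0.911 -0.268  1.982  1.445  1.424 -1.32 ]
elb [468. -42. 619.] [574.  50. 253.]
bar now [ 575.6 -287.2  226.8] can up axis [0.003 0.002 1.   ] F [-0.5  1.2 -3.7]
(-45, 0, 30) tcp target [ 532.  -301.5  159. ] in tool [-44.2 -17.1 -39.6] rot [ 0.13  0.07 -0.32]
(0, 0, 30) tcp target [ 576.9 -299.1  159. ] in tool [  0.8 -17.2 -39.6] rot [ 0.13  0.07 -0.32]
(0, 0, 4) tcp target [ 576.9 -299.1  133. ] in tool [  0.8  -7.5 -15.5] rot [ 0.13  0.07 -0.32]
```

View pics/s25c.png

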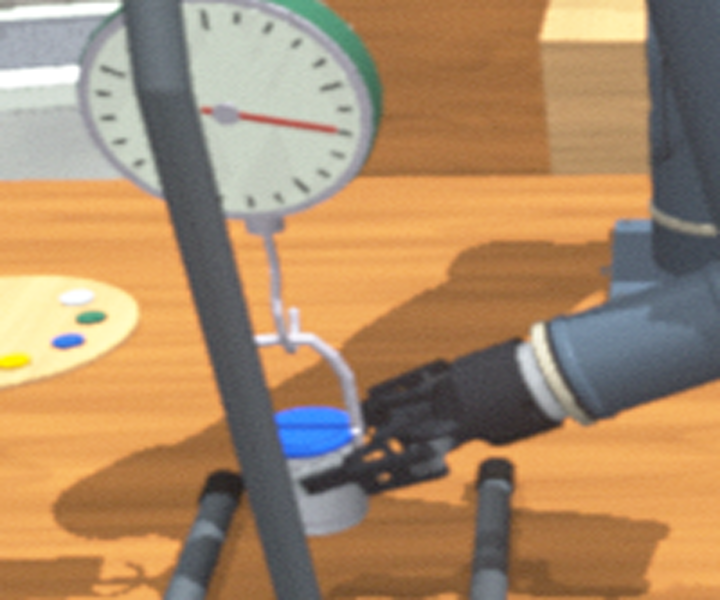

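arm_command(steps=[0,0.6,1.5,0,0,0,0,0,0.6,1.5,0,0,0,0,0,0.6,1.5,0,0,0,0,0,0.6,1.5,0,0,0,0,0,0.6,1.5,0,0,0,0,0,0.6,1.5,0,0,0,0,0,0.5,1.3,0,0,0,0,0,0,0,0,0,0,0])

```text
time: 29.25
tcp_pos: [576.3, -300.8, 105.0]
orientation: [-2.76, -0.07, 0.013]
force: [-0.9, 1.1, -0.7]
opening: 0.677
```

```bash
cat > fz.py <<'E'
from h import *
import sys
tag=sys.argv[1];F=[]
for i in range(6):
    F.append(robot.state()['force']); 
    s=robot.snapshot('scene')
F.append(robot.state()['force']);print('F',np.mean(F,0).round(2),np.std(F,0).round(2));show()
s=snap('scene','s'+tag)
cv2.imwrite(f'pics/s{tag}c.png',cv2.resize(s['pixels'][40:240,100:300].astype(np.uint8),None,fx=3.6,fy=3,interpolation=cv2.INTER_CUBIC))
E
python3 fz.py 26
```

```text
F [-0.57  1.05 -0.93] [0.55 0.15 0.34]
t 29.55 tcp [ 576.3 -300.8  105.3] F [-1.   0.9 -0.8] op 0.68
[[ 0.999  0.047 -0.019]
 [ 0.051 -0.927  0.372]
 [ 0.    -0.372 -0.928]]
q [ 0.026  0.931 -0.264  1.981  1.453  1.424 -1.34 ]
```

View pics/s26c.png

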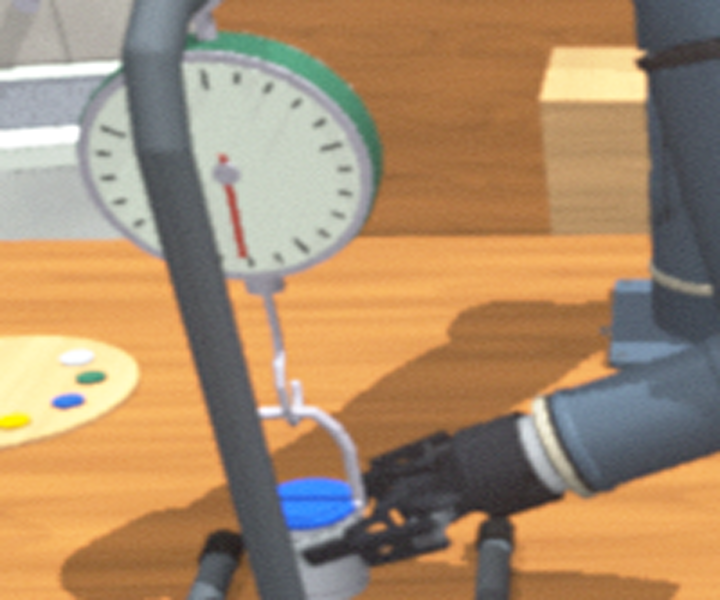

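arm_command(steps=[0,0,1.3,0,0,0,0,0,0,1.3,0,0,0,0,0,0,1.3,0,0,0,0,0,0,0,0,0,0,0])

```text
time: 29.93
tcp_pos: [576.3, -299.9, 102.0]
orientation: [-2.761, -0.07, 0.012]
force: [-0.6, -1.1, -0.0]
opening: 0.686
```

```bash
python3 fz.py 27
```

```text
F [-0.31 -0.76 -0.22] [0.39 0.56 0.65]
t 30.2333 tcp [ 576.4 -299.9  102.2] F [-0.3 -0.6 -0.9] op 0.682
[[ 0.999  0.047 -0.017]
 [ 0.05  -0.927  0.371]
 [ 0.001 -0.371 -0.929]]
q [ 0.023  0.938 -0.264  1.98   1.453  1.426 -1.347]
```

arm_command(steps=[0,0.7,0.6,0,0,0,0,0,0,0,0,0,0,0,0,0,0,0,0,0,0], newtons=20)

```text
time: 30.53
tcp_pos: [576.4, -300.2, 101.5]
orientation: [-2.761, -0.07, 0.011]
force: [-0.1, 0.0, -0.1]
opening: 0.681
```

```bash
python3 fz.py 28
```

```text
F [-0.11 -0.21  0.13] [0.37 0.29 0.5 ]
t 30.8333 tcp [ 576.4 -300.3  101.5] F [ 0.3 -0.5 -0.1] op 0.678
[[ 0.999  0.047 -0.017]
 [ 0.05  -0.927  0.371]
 [ 0.002 -0.371 -0.929]]
q [ 0.024  0.939 -0.263  1.98   1.455  1.425 -1.349]
```

Forces on the tool are all near zero: the spring carries the weight. Open gently.

arm_command(steps=[0,0,0,0,0,0,0.7,0,0,0,0,0,0,0.74,0,0,0,0,0,0,0.78,0,0,0,0,0,0,0.84,0,0,0,0,0,0,0.9,0,0,0,0,0,0,1,0,0,0,0,0,0,1,0,0,0,0,0,0,1])

```text
time: 31.55
tcp_pos: [576.6, -300.1, 101.3]
orientation: [-2.76, -0.071, 0.011]
force: [-0.2, 0.2, -0.1]
opening: 0.999
```

```bash
python3 fz.py 29; python3 -c "
from h import *
snap('wrist','w29')"
```

```text
F [-0.15 -0.02  0.26] [0.39 0.54 0.37]
t 31.85 tcp [ 576.6 -300.1  101.4] F [ 0.2 -0.7  0.2] op 0.999
[[ 0.999  0.048 -0.017]
 [ 0.051 -0.927  0.371]
 [ 0.002 -0.371 -0.929]]
q [ 0.024  0.939 -0.264  1.98   1.455  1.425 -1.349]
```

View pics/s29c.png

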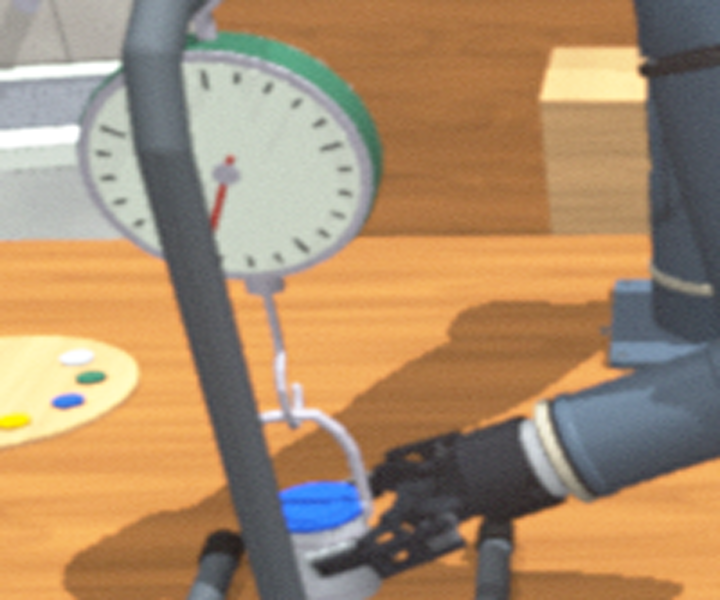

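View pics/w29.png

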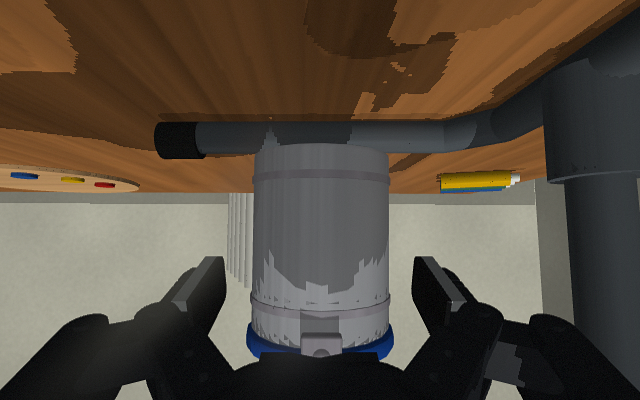

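arm_command(steps=[0,-3,0,0,0,0,1,0,-5,0,0,0,0,1,0,-8,0,0,0,0,1,0,-10,0,0,0,0,1,0,-12,0,0,0,0,1,0,-15,0,0,0,0,1,0,-15,0,0,0,0,1,0,-15,0,0,0,0,1,0,-15,0,0,0,0,1,0,-15,0,0,0,0,1,0,-10,0,0,0,0,1,0,0,0,0,0,0,1,0,0,0,0,0,0,1])

```text
time: 33.03
tcp_pos: [570.5, -169.3, 152.1]
orientation: [-2.756, -0.08, 0.012]
force: [0.1, 0.4, -0.1]
opening: 1.004
```

```bash
python3 fz.py 30; python3 -c "
from h import *
snap('wrist','w30')"
```

```text
F [-0.09 -0.26 -0.15] [0.56 0.59 0.34]
t 33.3333 tcp [ 569.8 -171.1  151.7] F [ 0.2  0.2 -0.1] op 0.999
[[ 0.998  0.051 -0.019]
 [ 0.055 -0.926  0.374]
 [ 0.001 -0.375 -0.927]]
q [-0.151  0.864 -0.344  1.94   1.24   1.549 -1.305]
```

View pics/s30c.png

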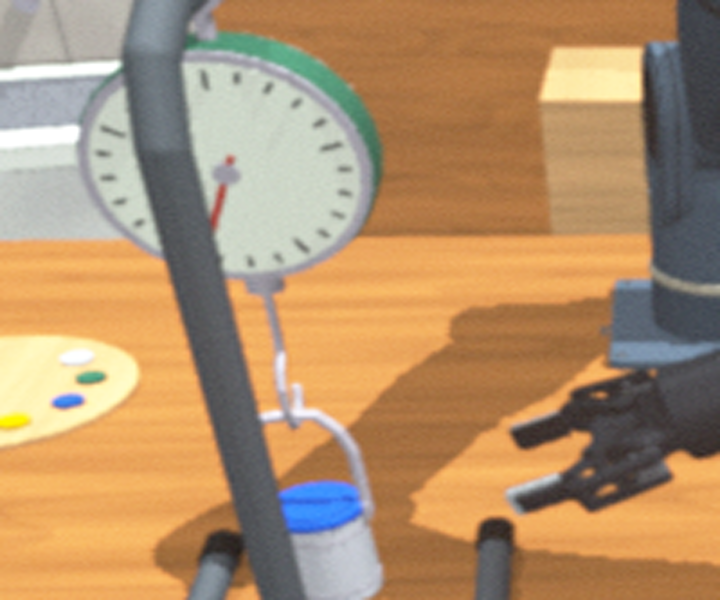

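View pics/w30.png

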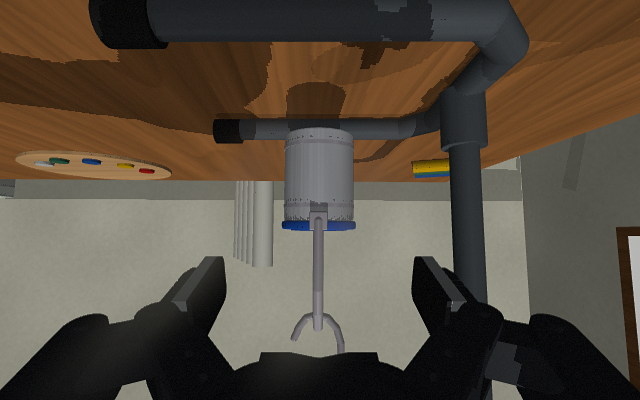

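arm_command(steps=[0,0,0,0,0,0,1,0,0,0,0,0,0,1,0,0,0,0,0,0,1,0,0,0,0,0,0,1,0,0,0,0,0,0,1,0,0,0,0,0,0,1,0,0,0,0,0,0,1,0,0,0,0,0,0,1,0,0,0,0,0,0,1,0,0,0,0,0,0,1,0,0,0,0,0,0,1,0,0,0,0,0,0,1])

```text
time: 34.43
tcp_pos: [569.6, -171.9, 151.4]
orientation: [-2.757, -0.074, 0.013]
force: [-0.5, -0.0, -1.1]
opening: 0.995
```

```bash
python3 - <<'E'
from h import *
def cen(s):
    hsv=cv2.cvtColor(s['pixels'].astype(np.uint8),cv2.COLOR_BGR2HSV)[150:260,160:215];m=cv2.inRange(hsv,np.array((105,140,80)),np.array((125,255,255)));y,x=np.nonzero(m)
    h2=cv2.cvtColor(s['pixels'].astype(np.uint8),cv2.COLOR_BGR2HSV)[60:130,140:205];m2=cv2.inRange(h2,np.array((0,150,60)),np.array((8,255,255)))|cv2.inRange(h2,np.array((172,150,60)),np.array((180,255,255)));b,a=np.nonzero(m2)
    return x.mean().round(2)+160,y.mean().round(2)+150,a.mean().round(2)+140,b.mean().round(2)+60
print(cen(load('s30')))
for i in range(5): print(cen(snap('scene',f's31{i}')))
snap('top','t31');show()
E
```

```text
(np.float64(188.22), np.float64(208.39), np.float64(160.32999999999998), np.float64(107.0))
(np.float64(188.22), np.float64(208.39), np.float64(159.75), np.float64(109.75))
(np.float64(188.26), np.float64(208.39), np.float64(159.75), np.float64(109.75))
(np.float64(188.2), np.float64(208.37), np.float64(160.0), np.float64(108.5))
(np.float64(188.19), np.float64(208.41), np.float64(159.32999999999998), np.float64(111.33))
(np.float64(188.23), np.float64(208.41), np.float64(160.0), np.float64(108.5))
t 34.7333 tcp [ 569.6 -172.   151.4] F [0.3 0.  0.3] op 0.998
[[ 0.999  0.05  -0.019]
 [ 0.054 -0.926  0.374]
 [ 0.001 -0.374 -0.927]]
q [-0.15   0.865 -0.343  1.94   1.24   1.549 -1.305]
```

View pics/s314.png

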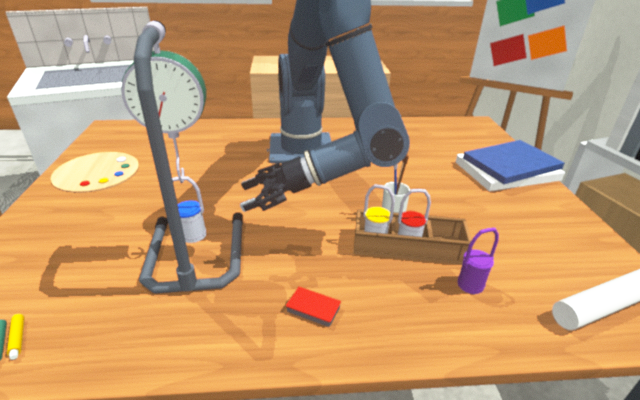

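View pics/t31.png

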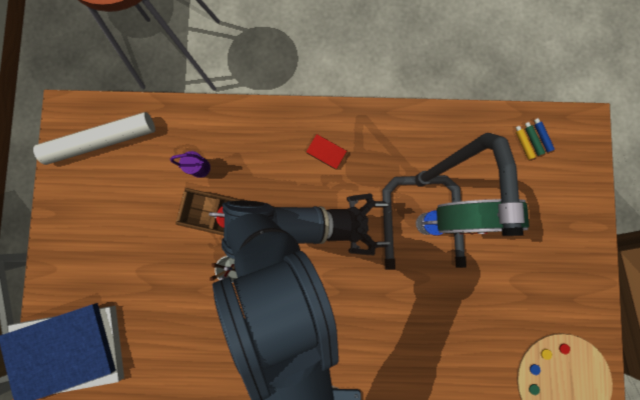

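```bash
python3 -c "
from h import *
print(robot.hand_in())"
```

```text
the job is handed in; nothing more can be done
None
```

The blue can is hanging free and still on the spring-scale hook, and I handed the job in at about 35 s of the 72 s allowed.

- **Order of work:** I lifted the can out of the crate by its handle, stood it on the bench and let go. The arm could not reach round the body there without hitting the crate or the brush jar. So I took the handle again, stood the can in front of the stand and let go. I then took it round the body, put the handle on the hook, lowered it slowly and opened the gripper.
- **Last checks:** Before I opened the gripper, the averaged forces on the tool were about zero, so the spring was already carrying the weight. After I backed off, the blue lid moved less than 0.1 pixel over about 1.7 s. The pointer settled at about 27–28 mm of spring travel, or roughly 0.70 kg. The wrist force while carrying had suggested 0.66–0.75 kg.
- **Other items:** In the last pictures the red and yellow cans and the red tin are where they started. The arm partly hides the jar and the crate in the top view, but the scene view shows them unchanged.
- **What went less well:** On the first standing I pressed the can on to the bench with about 70–75 N for a moment. That was through the grip and below the 120 N wrist limit. The can slid a few millimetres before I relaxed it.
- **Less certain:** The can may hang slightly tilted. The pointer's measured pixel position scattered by a few pixels because the column half hides it, so I judged stillness mainly from the lid.

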